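# Put the vanity in order

## Robot

A 7-joint arm with a two-finger parallel gripper is mounted at the origin on the work surface. World frame = base frame: x ahead of the robot, y to its left, z up, the work surface at z = 0. Lengths are in m, angles in rad, forces in N, time in s.
With the tool pointing down it reaches from about 0.4 to 0.85 m from the base axis. Payload 4.5 kg.
Tool frame: the origin (TCP) lies midway between the tips of the shut fingers; the grasp point (between the pads) lies 19 mm behind it; z points along the fingers, x is the direction in which the jaws open and shut, and the axes are right-handed (so a half turn about z gives the same grasp; the last joint's range is limited). The gripper opens to 88 mm and grips with 3 to 60 N. Pads are 18 mm wide; open, the fingers measure 123 mm over their backs; the gripper's body (75 mm by 187 mm) begins 45 mm behind the grasp point.
Start: joints at [-1.165, 0.689, -0.195, 1.565, 0.157, 0.902, -0.215], TCP at [0.227, 0.582, 0.239] pointing down, gripper open.
Joint ranges: [-3.01, 3.01], [-0.46, 2.08], [-1.47, 1.51], [0.13, 2.56], [-1, 4.14], [0.04, 2.09], [-2.66, 2.66]. Speed limits (rad/s): [2.57, 2.57, 3.14, 3.14, 3.14, 3.14, 3.14].

## Interface

Orientations are given as a unit quaternion [x, y, z, w].
In Python, from plant import r gives the robot as it stands. The module is installed in compiled form; this text tells all that it offers.
- The arm moves only by the tool play_rows, never from a script. Its argument "increments" is a list of rows, each a list of 7 numbers: the opening, from 0 (shut) to 1 (fully open), then the shift along the tool's x, y, z in mm, then the turn, a rotation vector about the tool's x, y, z in rad. In form: [[hand, dx, dy, dz, wx, wy, wz], ...]. A call has exactly 8 rows; each row shifts and turns the pose as measured when the row begins, along the tool's axes as they then stand; what a row does not reach is not made up. A row lasts 1/8 s, in which the tool goes at most 62.5 mm and 10.7 degrees, less where a joint would pass 70% of its speed; a pose out of reach is approached as far as the arm can. A call is refused whole if a number of a shift passes 62.5 or a number of a turn 0.188, either way. A call with a gripper value outside its range is refused whole. The fingers move at their own pace and stop on an object; "grip_force" is the grip in N (left out, the last holds). Time passes only in rows, so rows that do not move let the fingers close, or fill a call up. It gives the time, the measured TCP pose, the force and the opening at its end, in the units of the state.
- r.get_state(): the state, without advancing time (a new reading comes with each control period).
- r.snapshot(name): name is "side" or "top" or "wrist"; returns the picture (384x512x3 uint8, red, green, blue); there is no depth.
- r.get_calibration(name): a dict with "fx", "fy", "cx", "cy" (pixels), "R" (3x3) and "t" (3): a world point X has camera coordinates R X + t. Camera axes: x right, y down, z forward; pixel columns grow to the right and rows downward; lengths in m; the calibration is good to about 2 mm. A picture is of the moment at which its call begins: read the wrist's pose just before it. get_calibration takes no time and is no camera call; for the wrist camera it gives the pose at the moment of the call.
- r.finish_job(): hands the job in, once; it reports no verdict.
The state is a dict: "clock": time; "q": joint angles; "qd": joint speeds; "joint_torque": joint torques, N m; "tool_pos": TCP position; "eef_rot": TCP orientation; "contact_force": force on the tool from outside, world axes, zero at the start; "moment": the same for the moment, N m; "opening": opening from 0.0 (shut) to 1.0 (fully open).
Only numpy, scipy, OpenCV 4.12 (cv2) and the standard library are available. Lean on these libraries where they do the work, as an engineer would, in place of code of your own. Each camera call takes 0.05 s, during which the arm holds its last target.

## Task

Put the vanity in order: stand the tumbler in the middle of its round coaster, lay the tweezers lengthwise in the middle of the short porcelain rest and the hair stick likewise on the long one. In the wooden jar lane bring the older cream jar forward to the front place and stand the new jar behind it in the back place. Keep the tumbler and jars upright, and leave the standing mascara tube where it is.

Things in the scene. Friction and masses are not known exactly. Their poses are not given: they have to be found in the camera images.
- tumbler: Drinking tumbler of dark blue glass, standing upright, mouth up; round, slightly tapered, 62 mm across at the rim, 85 mm tall, 0.16 kg. Origin: centre of its underside; z up.
- tweezers: Chrome eyebrow tweezers lying on their edge, so that from above both leaves show as a slim V: 94 mm long, 12.5 mm wide at the middle (the place to grip), 8 mm tall, rigid, 25 g. Origin: on the underside at mid-length; x runs along them towards the tips.
- hair_stick: Flat-sided sandalwood hair stick lying on the counter: 160 mm long, 10 mm wide at the middle (15 mm at its head, pointed at the other end), 9 mm tall, 25 g. Origin: on the underside at mid-length, a good place to grip; x runs along it towards the point.
- old_jar: The older cream jar: the one that stands at the back end of the jar lane at the start. Amber glass with a black lid, 50 mm across, 52 mm tall, 0.12 kg, upright; it looks the same as the new jar. Origin: centre of its underside; z up.
- new_jar: The new cream jar: the one that stands loose on the counter at the start, among the things to be put away. Same make as the old one: 50 mm across, 52 mm tall, 0.12 kg, upright. Origin: centre of its underside; z up.
- coaster: The tumbler's place: a round pale stone coaster, 96 mm across, flat, 8 mm thick, fixed. Origin: centre of its underside.
- short_rest: The tweezers' place: the shorter of two white porcelain rests, fixed. 130 mm long, 40 mm wide; a flat bed 8 mm above the counter between raised ends (5 mm thick, 13 mm tall) that stand 120 mm apart. No side walls. Origin: centre of its underside; x runs along its length, either end being as good.
- long_rest: The hair stick's place: the longer of the two white porcelain rests, fixed. 196 mm long, 40 mm wide; a flat bed 8 mm above the counter between raised ends (5 mm thick, 13 mm tall) that stand 186 mm apart. No side walls. Origin: centre of its underside; x runs along its length, either end being as good.
- jar_lane: The jars' place: a narrow pale wooden tray for a row of two jars, one behind the other, fixed. Outside 158 by 78 mm, inside 150 by 70 mm; floor 4 mm above the counter, side walls 10 mm tall, a low lip 8 mm tall at the front end (towards the robot) and a board 45 mm tall at the back end. Origin: centre of its underside; x runs along it from front to back, so the middle of the front place is at x = -36 mm and that of the back place at x = +36 mm.
- mascara: Bystander: a mascara tube standing on end among the things, black with a gold cap, 17 mm across, 113 mm tall, 40 g; easily knocked over. It stays where it is. Origin: centre of its underside; z up.
Not all that is in view belongs to the job. Leave any red or turquoise look-alike of the jar_lane alone.

How it is judged:
By the outcome, as a careful person would: the job done as asked, in the order asked, and still so for the second after the job is handed in, with the robot touching nothing.
It also fails if it takes over 134 s, if anything falls off the work surface, if the arm or the gripper's body presses on something with over 40 N, if the wrist force passes 120 N, or if a joint passes its speed limit or range.

## Working session

There is one attempt and no reset: what is moved stays moved. The work goes in short steps, Python scripts to look and compute and a tool call to move; the robot and the scene stay as the last step left them, time stands still between calls to the robot, and variables do not carry over. Pictures are saved under pics/ and viewed, and the job is handed in when it is done.

Besides the shell and the picture viewer there is one more tool, called after "Request:" in YAML: its name, and indented under it one key for each argument. play_rows: Moves the arm, as the interface text tells. Its arguments: {"type":"object","properties":{"increments":{"type":"array"},"grip_force":{"type":"number"}},"required":["increments"]}

```bash
ls; mkdir -p pics; python3 - <<'E'
from plant import r
import cv2, numpy as np
np.set_printoptions(precision=4,suppress=True)
s=r.get_state(); print(s)
for n in ["top","side","wrist"]:
    c=r.get_calibration(n); print(n,c)
    cv2.imwrite(f"pics/{n}0.png",r.snapshot(n)[:,:,::-1])
E
```

```text
pics
{'clock': 0.0, 'q': array([-1.1652,  0.69  , -0.1945,  1.5663,  0.1573,  0.9025, -0.2151]), 'qd': array([-0.001 ,  0.0005, -0.0004,  0.001 , -0.0032, -0.001 , -0.0011]), 'joint_torque': array([ -0.0004, -52.7543,  -1.2671, -15.3422,  -0.0527,   0.0065,
         0.0002]), 'tool_pos': array([0.2269, 0.5817, 0.2379]), 'eef_rot': array([ 0.8256,  0.5643, -0.0007,  0.0006]), 'contact_force': array([-0.0259, -0.7622,  0.2634]), 'moment': array([ 0.0009,  0.0084, -0.0122]), 'opening': 0.9950813447535096}
top {'fx': 492.7039065666919, 'fy': 492.7039065666919, 'cx': 251.02713730719177, 'cy': 189.40157468830955, 'R': array([[ 0.0013, -1.    , -0.0078],
       [-0.993 , -0.0004, -0.1184],
       [ 0.1184,  0.0079, -0.9929]]), 't': array([0.0402, 0.4814, 1.612 ])}
side {'fx': 404.3178506539496, 'fy': 404.3178506539496, 'cx': 256.8840492065753, 'cy': 199.38849944885402, 'R': array([[ 0.9258, -0.3779,  0.004 ],
       [-0.2922, -0.7225, -0.6266],
       [ 0.2397,  0.579 , -0.7793]]), 't': array([-0.437 ,  0.1717,  0.9756])}
wrist {'fx': 306.2487712738226, 'fy': 306.2487712738226, 'cx': 256.21365300838204, 'cy': 189.5720761045294, 'R': array([[ 0.363 ,  0.9318, -0.0016],
       [ 0.8919, -0.3469,  0.2902],
       [ 0.2698, -0.1068, -0.957 ]]), 't': array([-0.6233, -0.0392,  0.3898])}
```

View pics/top0.png

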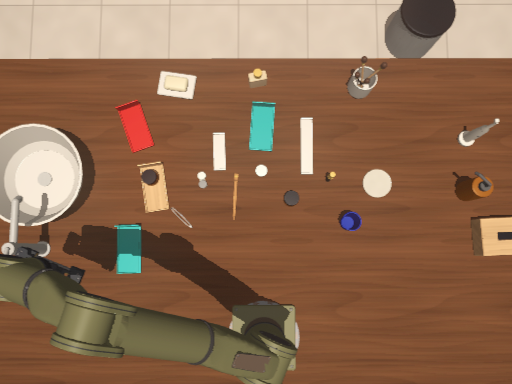

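View pics/side0.png

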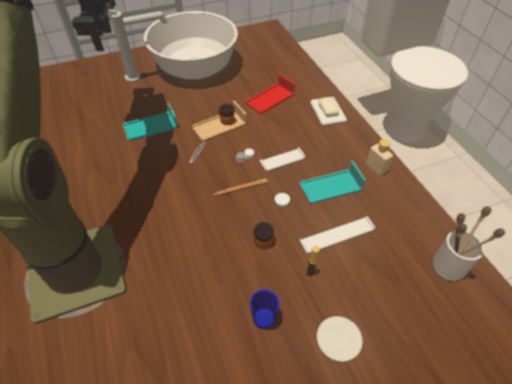

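View pics/wrist0.png

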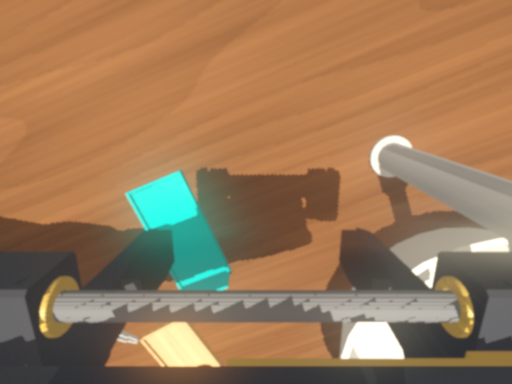

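The top view shows:
- Wooden lane at (154,187) with the old jar at (150,177).
- New jar (291,198), tumbler (350,221), coaster (377,183), mascara (331,176).
- Hair stick (236,197), tweezers (181,217).
- Short rest (219,151), long rest (306,146).
- Look-alike trays: red (135,127), turquoise (262,126) and (129,249).
- White round distractors at (262,170) and (202,180).

Next I'll measure them with masks.

```bash
cat > h.py <<'E'
import numpy as np, cv2
np.set_printoptions(precision=4,suppress=True)
def ray(c,u,v,z):
    d=np.array([(u-c["cx"])/c["fx"],(v-c["cy"])/c["fy"],1.]); R=np.array(c["R"]);t=np.array(c["t"])
    o=-R.T@t; d=R.T@d; return o+d*(z-o[2])/d[2]
def proj(c,X):
    p=np.array(c["R"])@np.array(X)+np.array(c["t"]); return np.array([c["cx"]+c["fx"]*p[0]/p[2],c["cy"]+c["fy"]*p[1]/p[2]])
E
python3 - <<'E'
from h import *
im=cv2.imread("pics/top0.png"); 
a=im[95:255,110:270]; b=im[95:255,255:415]
cv2.imwrite("pics/topL.png",cv2.resize(a,None,fx=3.7,fy=3.7,interpolation=cv2.INTER_CUBIC))
cv2.imwrite("pics/topR.png",cv2.resize(b,None,fx=3.7,fy=3.7,interpolation=cv2.INTER_CUBIC))
s=cv2.imread("pics/side0.png")
cv2.imwrite("pics/sideL.png",cv2.resize(s[85:215,170:330],None,fx=4.5,fy=4.5,interpolation=cv2.INTER_CUBIC))
hsv=cv2.cvtColor(im,cv2.COLOR_BGR2HSV)
for p in [(150,177),(154,200),(291,198),(346,222),(377,183),(331,176),(236,197),(181,217),(219,151),(306,146),(262,170),(202,180),(245,240)]:
    print(p,im[p[1],p[0]],hsv[p[1],p[0]])
E
```

```text
(150, 177) [66 70 85] [ 6 57 85]
(154, 200) [140 198 243] [ 17 108 243]
(291, 198) [77 81 91] [ 9 39 91]
(346, 222) [180  79  70] [118 156 180]
(377, 183) [202 226 240] [ 19  40 240]
(331, 176) [105 185 219] [ 21 133 219]
(236, 197) [ 84 140 199] [ 15 147 199]
(181, 217) [ 56  87 137] [ 11 151 137]
(219, 151) [226 243 255] [ 18  29 255]
(306, 146) [224 242 254] [ 18  30 254]
(262, 170) [238 253 254] [ 28  16 254]
(202, 180) [149 162 172] [ 17  34 172]
(245, 240) [ 53  83 133] [ 11 153 133]
```

View pics/topL.png

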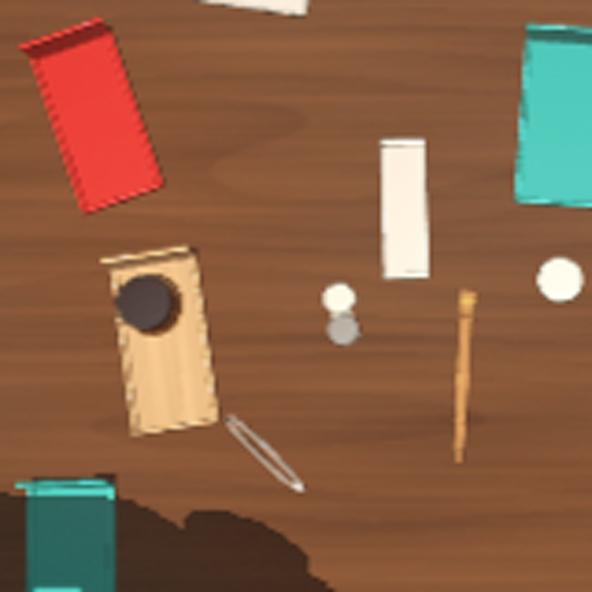

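View pics/topR.png

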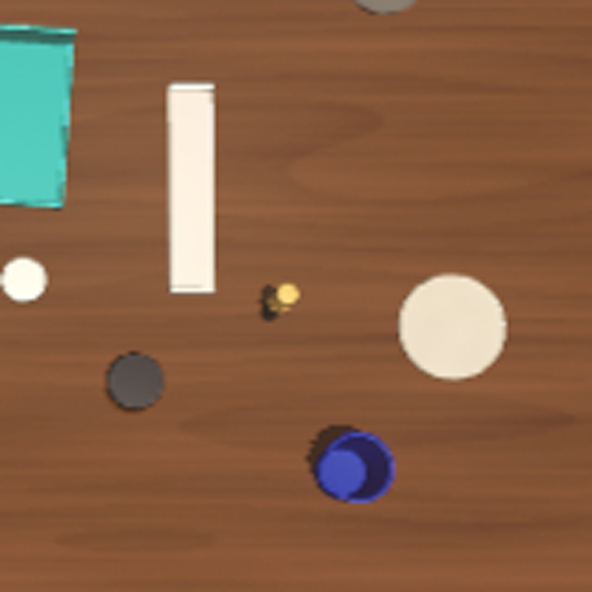

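View pics/sideL.png

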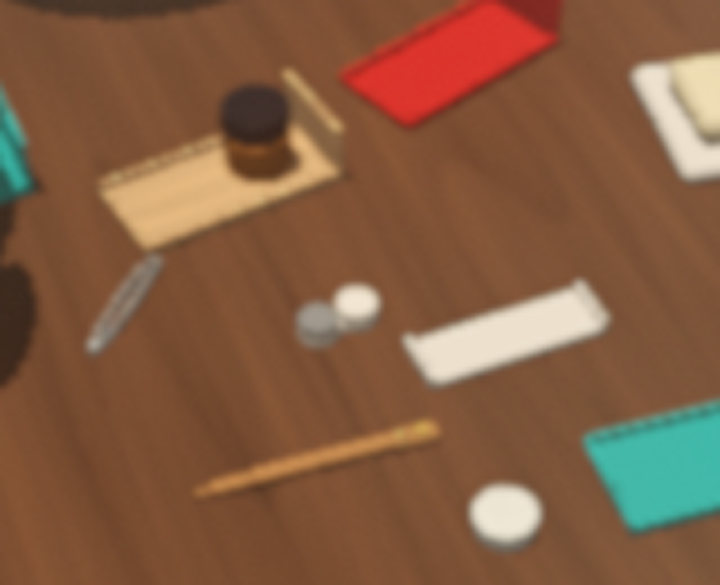

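```bash
cat > meas.py <<'E'
from h import *
from plant import r
import sys
c=r.get_calibration("top"); im=cv2.imread("pics/top0.png"); hsv=cv2.cvtColor(im,cv2.COLOR_BGR2HSV).astype(int); H,S,V=hsv[...,0],hsv[...,1],hsv[...,2]
def comp(mask,box,name,z):
    m=np.zeros(mask.shape,np.uint8); x0,y0,x1,y1=box; m[y0:y1,x0:x1]=mask[y0:y1,x0:x1]
    cs,_=cv2.findContours(m,cv2.RETR_EXTERNAL,cv2.CHAIN_APPROX_NONE); k=max(cs,key=cv2.contourArea)
    P=np.array([ray(c,u,v,z)[:2] for u,v in k[:,0].astype(float)])
    rc=cv2.minAreaRect((P*1000).astype(np.float32)); cc,rad=cv2.minEnclosingCircle((P*1000).astype(np.float32))
    print(name,"rect c",np.round(rc[0],1),"size",np.round(rc[1],1),"ang",round(rc[2],1),"| circ",np.round(cc,1),round(rad*2,1),"px",k[:,0].mean(0)); return rc
pale=(S<60)&(V>200)
comp(pale,(205,125,235,178),"short",.010)
comp(pale,(295,110,320,180),"long",.010)
comp(pale,(355,160,400,205),"coaster",.008)
dark=(V<110)&(S<110)
comp(dark,(275,183,305,212),"newjar",.052)
comp(dark,(138,166,162,190),"oldjar",.056)
comp((S>140)&(H>105)&(H<130),(335,205,368,235),"tumbler",.085)
comp((S>90)&(S<150)&(V>180),(328,170,338,180),"mascara",.113)
comp((V>150)&(H>10)&(S<170),(225,165,245,225),"stick",.009)
comp((V>150)&(S<140),(168,200,195,232),"tweez",.008)
comp((V>165)&(S<140)&(H>10),(135,155,172,216),"lane",.008)
print("base cam",[ray(c,u,v,.004)[:2] for u,v in [(142,212),(168,209)]])
comp((V>120)&(S<60),(190,165,215,195),"pads",.01)
E
python3 meas.py
```

```text
short rect c [615.4 149.9] size [124.9  40.8] ang 0.6 | circ [615.4 150. ] 131.4 px [218.8125 150.6458]
long rect c [ 634.7 -147.9] size [ 37.6 190.8] ang 89.4 | circ [ 634.7 -147.9] 194.5 px [306.5038 145.2932]
coaster rect c [ 505.9 -383.8] size [88.4 94.5] ang 0.0 | circ [ 507.  -383.3] 95.6 px [376.7532 182.8442]
newjar rect c [452.  -90.5] size [45.8 49.4] ang 89.4 | circ [452.  -90.5] 50.0 px [291.  197.5]
oldjar rect c [520.7 379.4] size [43.2 46.4] ang 0.0 | circ [521.1 378.2] 48.7 px [148.641  176.3077]
tumbler rect c [ 378.4 -270.6] size [42.7 59.7] ang 60.4 | circ [ 378.4 -271.8] 62.0 px [349.   220.08]
mascara rect c [ 520.5 -217.9] size [12.8 15.9] ang 0.0 | circ [ 520.5 -217.9] 17.2 px [332.5 174. ]
stick rect c [461.7  95.3] size [ 14.1 156. ] ang 87.2 | circ [461.7  96.4] 156.0 px [234.6458 195.5312]
tweez rect c [389.8 274.8] size [93.4 14.1] ang 45.6 | circ [390.6 273.9] 93.4 px [180.9565 217.1304]
lane rect c [488.8 369. ] size [154.7  80.4] ang 9.0 | circ [488.9 368.5] 170.9 px [153.7076 185.3743]
base cam [array([0.4075, 0.4079]), array([0.4177, 0.3205])]
pads rect c [517.3 208.2] size [52.9 27.6] ang 7.0 | circ [517.3 208.2] 54.1 px [201.6842 179.5   ]
```

```bash
cat > plan.py <<'E'
# usage: plan.py x y z yawdeg hand [mode cyl|lin] [maxstep_mm]
from h import *
from plant import r
import sys
from scipy.spatial.transform import Rotation as Ro
def plan(x,y,z,yaw,hand,mode="cyl",mx=50):
    s=r.get_state(); p=np.array(s["tool_pos"]); R0=Ro.from_quat(s["eef_rot"])
    cand=[]
    for k in (0,180):
        a=np.deg2rad(yaw+k); X=np.array([np.cos(a),np.sin(a),0]); Z=np.array([0,0,-1.]); Rt=Ro.from_matrix(np.c_[X,np.cross(Z,X),Z])
        rv=(R0.inv()*Rt).as_rotvec(); cand.append((np.linalg.norm(rv),k,rv))
    cand.sort(key=lambda t:t[0]); _,k,rv=cand[int(FLIP)]
    t=np.array([x,y,z])
    def pos(f):
        if mode=="lin": return p+(t-p)*f
        r0,r1=np.hypot(*p[:2]),np.hypot(*t[:2]); a0,a1=np.arctan2(p[1],p[0]),np.arctan2(t[1],t[0])
        rr=r0+(r1-r0)*f; a=a0+(a1-a0)*f; return np.array([rr*np.cos(a),rr*np.sin(a),p[2]+(t[2]-p[2])*f])
    L=sum(np.linalg.norm(pos((i+1)/50)-pos(i/50)) for i in range(50))*1000
    n=max(1,int(np.ceil(L/mx)),int(np.ceil(np.abs(rv).max()/0.16)))
    print("clock %.2f pos"%s["clock"],p,"L %.0f n %d yaw+%d turn %s"%(L,n,k,rv))
    for i in range(n):
        Ri=R0*Ro.from_rotvec(rv*i/n); d=Ri.inv().apply(pos((i+1)/n)-pos(i/n))*1000
        print([hand]+[float(v) for v in np.round(d,1)]+[float(v) for v in np.round(rv/n,3)])
a=sys.argv
FLIP="flip" in a
if FLIP: a.remove("flip")
plan(*map(float,a[1:6]),*(a[6:7]),*map(float,a[7:8]))
E
python3 plan.py .43 .28 .24 20 1 cyl 50
```

```text
clock 0.15 pos [0.2269 0.5819 0.2381] L 371 n 8 yaw+0 turn [0.0007 0.0012 0.85  ]
[1.0, -15.8, 47.4, -0.2, 0.0, 0.0, 0.106]
[1.0, -14.4, 46.8, -0.2, 0.0, 0.0, 0.106]
[1.0, -13.1, 46.1, -0.2, 0.0, 0.0, 0.106]
[1.0, -11.8, 45.3, -0.2, 0.0, 0.0, 0.106]
[1.0, -10.6, 44.6, -0.2, 0.0, 0.0, 0.106]
[1.0, -9.4, 43.8, -0.2, 0.0, 0.0, 0.106]
[1.0, -8.3, 43.0, -0.2, 0.0, 0.0, 0.106]
[1.0, -7.3, 42.1, -0.2, 0.0, 0.0, 0.106]
```

Request:
play_rows:
  increments:
    - [1,-16,47,0,0,0,0.106]
    - [1,-14,47,0,0,0,0.106]
    - [1,-13,46,0,0,0,0.106]
    - [1,-12,45,0,0,0,0.106]
    - [1,-11,45,0,0,0,0.106]
    - [1,-9,44,0,0,0,0.106]
    - [1,-8,43,0,0,0,0.106]
    - [1,-7,42,0,0,0,0.106]
  grip_force: 20

```text
clock: 1.15
tool_pos: [0.4312, 0.2734, 0.2354]
eef_rot: [0.986, 0.165, -0.002, -0.0]
contact_force: [0.5, 0.5, -0.0]
opening: 0.997
```

```bash
cat > snap.py <<'E'
import sys,pickle
from h import *
from plant import r
n,name=sys.argv[1:3]
c=r.get_calibration(n); im=r.snapshot(n); cv2.imwrite(f"pics/{name}.png",im[:,:,::-1]); pickle.dump(c,open(f"pics/{name}.pkl","wb"))
s=r.get_state(); print("%.2f"%s["clock"],s["tool_pos"],s["eef_rot"],s["contact_force"],"%.3f"%s["opening"])
E
python3 snap.py wrist w1
```

```text
1.20 [0.433  0.2657 0.2353] [ 0.9873  0.1587 -0.0021  0.0029] [ 0.1798 -4.6226 -0.3484] 0.999
```

View pics/w1.png

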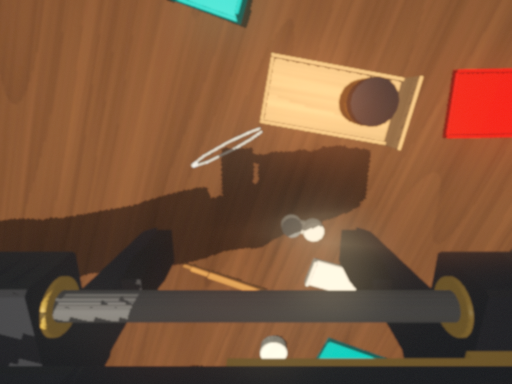

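The wrist view shows the lane at (342,100) with the old jar at (373,101), the tweezers at (227,147), and the red look-alike at the right edge. I'll measure the lane and tweezers from it.

```bash
cat > mw.py <<'E'
from h import *
import pickle
def load(n):
    im=cv2.imread(f"pics/{n}.png"); c=pickle.load(open(f"pics/{n}.pkl","rb")); hsv=cv2.cvtColor(im,cv2.COLOR_BGR2HSV).astype(int)
    return im,c,hsv[...,0],hsv[...,1],hsv[...,2]
def comp(c,mask,box,name,z,dbg=None):
    m=np.zeros(mask.shape,np.uint8); x0,y0,x1,y1=box; m[y0:y1,x0:x1]=mask[y0:y1,x0:x1]
    cs,_=cv2.findContours(m,cv2.RETR_EXTERNAL,cv2.CHAIN_APPROX_NONE); k=max(cs,key=cv2.contourArea)
    P=(np.array([ray(c,u,v,z)[:2] for u,v in k[:,0].astype(float)])*1000).astype(np.float32)
    rc=cv2.minAreaRect(P); cc,rad=cv2.minEnclosingCircle(P)
    print(name,"rect",np.round(rc[0],1),np.round(rc[1],1),"ang %.1f"%rc[2],"circ",np.round(cc,1),round(rad*2,1)); return rc,P
E
python3 - <<'E'
from mw import *
im,c,H,S,V=load("w1")
rc,P=comp(c,(V>150)&(S<150)&(H>12),(255,48,430,155),"lane",.008)
print(cv2.boxPoints(rc))
comp(c,(V<115)&(S<140),(335,70,398,135),"oldjar",.056)
comp(c,(S<90)&(V>110),(185,120,264,170),"tweez",.008)
# corners of lane front by eye, on wall top z
for u,v,z in [(273,53,.008),(261,124,.008),(422,76,.045),(402,150,.045)]: print(u,v,ray(c,u,v,z)*1000)
cv2.imwrite("pics/w1c.png",cv2.resize(im[40:175,180:440],None,fx=3,fy=3,interpolation=cv2.INTER_CUBIC))
E
```

```text
lane rect [497.9 370.8] [179.1  87.8] ang 9.1 circ [498.8 369.8] 195.4
[[402.4915 399.977 ]
 [416.4436 313.2547]
 [593.2754 341.704 ]
 [579.3232 428.4263]]
oldjar rect [525.2 382.9] [33.9 46.1] ang 38.8 circ [520.7 380. ] 47.8
tweez rect [388.8 275.1] [98.  15.1] ang 45.1 circ [388.5 275.4] 98.1
273 53 [407.5713 394.3057   8.    ]
261 124 [420.5592 316.227    8.    ]
422 76 [559.7253 418.5449  45.    ]
402 150 [575.1228 342.9514  45.    ]
```

View pics/w1c.png

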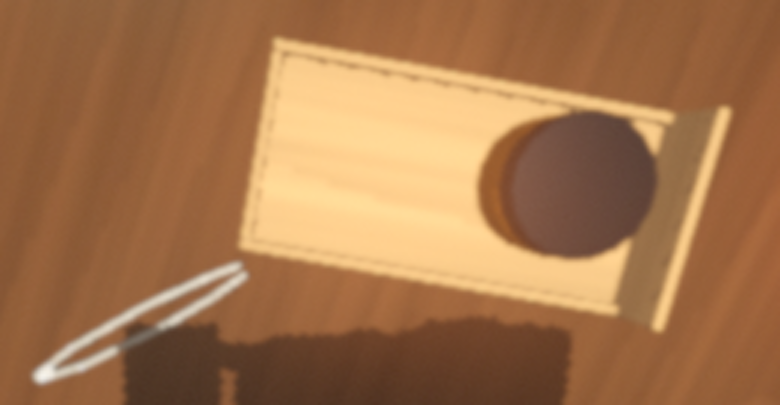

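```bash
python3 plan.py .40 -.285 .20 -36 1 cyl 55
```

```text
clock 1.20 pos [0.433  0.2657 0.2353] L 586 n 11 yaw+0 turn [0.0071 0.0023 0.9471]
[1.0, 8.1, 53.3, 3.4, 0.001, 0.0, 0.086]
[1.0, 7.0, 53.3, 3.4, 0.001, 0.0, 0.086]
[1.0, 5.9, 53.3, 3.4, 0.001, 0.0, 0.086]
[1.0, 4.8, 53.2, 3.4, 0.001, 0.0, 0.086]
[1.0, 3.7, 53.1, 3.4, 0.001, 0.0, 0.086]
[1.0, 2.6, 53.0, 3.4, 0.001, 0.0, 0.086]
[1.0, 1.5, 52.9, 3.4, 0.001, 0.0, 0.086]
[1.0, 0.4, 52.8, 3.3, 0.001, 0.0, 0.086]
[1.0, -0.6, 52.6, 3.3, 0.001, 0.0, 0.086]
[1.0, -1.7, 52.4, 3.3, 0.001, 0.0, 0.086]
[1.0, -2.8, 52.2, 3.2, 0.001, 0.0, 0.086]
```

Request:
play_rows:
  increments:
    - [1,8,53,0,0,0,0.086]
    - [1,6,53,0,0,0,0.086]
    - [1,5,53,0,0,0,0.086]
    - [1,4,53,0,0,0,0.086]
    - [1,3,53,0,0,0,0.086]
    - [1,1,53,0,0,0,0.086]
    - [1,0,53,0,0,0,0.086]
    - [1,-2,53,0,0,0,0.086]

```text
clock: 2.2
tool_pos: [0.4661, -0.1517, 0.2362]
eef_rot: [0.982, -0.189, 0.0, 0.002]
contact_force: [0.7, -0.5, -0.2]
opening: 0.999
```

```bash
python3 snap.py wrist w2; python3 plan.py .36 -.34 .24 -36 1 cyl 50
```

```text
2.25 [ 0.4621 -0.1603  0.2365] [ 0.9806 -0.196  -0.0003  0.005 ] [-2.4699 -5.6275  0.5233] 1.004
clock 2.25 pos [ 0.4621 -0.1603  0.2365] L 208 n 5 yaw+0 turn [ 0.0096 -0.0025  0.2338]
[1.0, 2.0, 41.4, -0.3, 0.002, -0.001, 0.047]
[1.0, 0.4, 41.5, -0.4, 0.002, -0.001, 0.047]
[1.0, -1.2, 41.6, -0.5, 0.002, -0.001, 0.047]
[1.0, -2.8, 41.6, -0.5, 0.002, -0.001, 0.047]
[1.0, -4.4, 41.6, -0.6, 0.002, -0.001, 0.047]
```

View pics/w2.png

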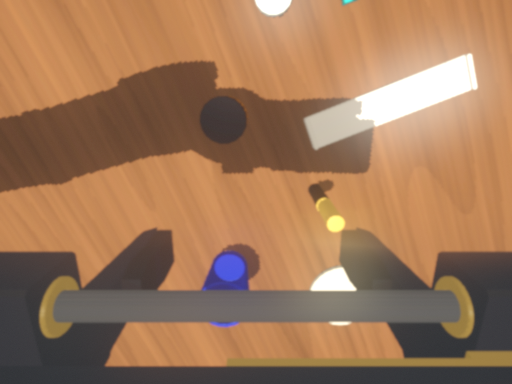

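The wrist view shows the new jar at (223,119), the mascara at (335,222), the long rest at (392,102), and the tumbler partly hidden at (227,275).

Request:
play_rows:
  increments:
    - [1,2,41,0,0,0,0.047]
    - [1,0,41,0,0,0,0.047]
    - [1,-1,41,0,0,0,0.047]
    - [1,-3,41,0,0,0,0.047]
    - [1,-4,38,0,0,0,0.04]
    - [1,0,0,0,0,0,0]
    - [1,0,0,0,0,0,0]
    - [1,0,0,0,0,0,0]

```text
clock: 3.25
tool_pos: [0.3614, -0.3384, 0.2374]
eef_rot: [0.952, -0.307, 0.0, 0.004]
contact_force: [0.6, -0.6, -0.5]
opening: 1.0
```

```bash
python3 snap.py wrist w3; python3 - <<'E'
from mw import *
im,c,H,S,V=load("w2")
for p in [(223,119),(330,130),(450,80),(180,120)]: print(im[p[1],p[0]])
comp(c,(V<60)&(S<150),(198,92,250,146),"newjar",.052)
comp(c,(S<75)&(V>120),(295,45,480,155),"long",.010)
comp(c,(H>20)&(V>180)&(S>100),(326,212,348,236),"masc",.113)
E
```

```text
3.30 [ 0.3616 -0.3382  0.2374] [ 0.9516 -0.3072  0.0001  0.004 ] [-1.2451 -0.2609 -0.0589] 0.999
[57 59 67]
[177 195 205]
[255 255 255]
[ 54  76 110]Traceback (most recent call last):
  File "<stdin>", line 4, in <module>
  File "mw.py", line 8, in comp
    cs,_=cv2.findContours(m,cv2.RETR_EXTERNAL,cv2.CHAIN_APPROX_NONE); k=max(cs,key=cv2.contourArea)
                                                                        ~~~^^^^^^^^^^^^^^^^^^^^^^^^
ValueError: max() iterable argument is empty
```

View pics/w3.png

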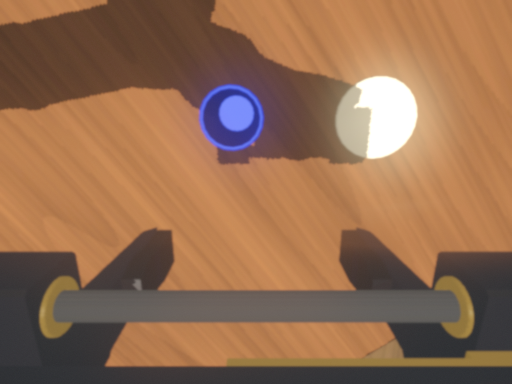

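The wrist view shows the tumbler at (232,118) and the coaster at (376,117).

```bash
python3 - <<'E'
from mw import *
im,c,H,S,V=load("w2")
comp(c,(V<75)&(S<75),(198,92,250,146),"newjar",.052)
comp(c,(S<75)&(V>120),(295,45,480,155),"long",.010)
comp(c,(H>20)&(V>180)&(S>100),(326,212,348,236),"masc",.113)
im,c,H,S,V=load("w3")
comp(c,(H>105)&(H<130)&(S>140)&(V>80),(190,70,280,160),"tumbler",.085)
comp(c,(S<75)&(V>120),(325,65,430,165),"coaster",.008)
E
python3 plan.py .378 -.2715 .15 -36 1 lin 40;
```

```text
newjar rect [450.9 -92.3] [45.3 45.4] ang 67.6 circ [451.3 -91.9] 47.0
long rect [ 633.9 -155.8] [199.7  62.4] ang 0.1 circ [ 633.9 -146.8] 201.9
masc rect [ 519.7 -217.2] [16.4 17.3] ang 68.2 circ [ 519.9 -216.7] 18.4
tumbler rect [ 373.9 -281.4] [59.2 58.9] ang 54.2 circ [ 373.5 -280.8] 60.8
coaster rect [ 504.7 -383.6] [95.6 98.1] ang 54.2 circ [ 504.5 -383.5] 98.7
clock 3.30 pos [ 0.3616 -0.3382  0.2374] L 111 n 3 yaw+0 turn [ 0.0076 -0.0027  0.0037]
[1.0, -8.6, -21.4, 28.9, 0.003, -0.001, 0.001]
[1.0, -8.6, -21.4, 29.0, 0.003, -0.001, 0.001]
[1.0, -8.6, -21.3, 29.1, 0.003, -0.001, 0.001]
```

```bash
python3 - <<'E'
from mw import *
from plant import r
c=r.get_calibration("top"); im=cv2.imread("pics/top0.png"); hsv=cv2.cvtColor(im,cv2.COLOR_BGR2HSV).astype(int)
comp(c,(hsv[...,0]>105)&(hsv[...,0]<135)&(hsv[...,1]>100),(335,205,368,235),"tumbler",.085)
print(ray(c,350.9,221,.085))
E
python3 plan.py .3745 -.2795 .15 -36 1 lin 40;
```

```text
tumbler rect [ 371.9 -278.4] [60.1 61.5] ang 44.4 circ [ 372.7 -276.9] 67.3
[ 0.3734 -0.2781  0.085 ]
clock 3.30 pos [ 0.3616 -0.3382  0.2374] L 106 n 3 yaw+0 turn [ 0.0076 -0.0027  0.0037]
[1.0, -8.0, -18.6, 29.0, 0.003, -0.001, 0.001]
[1.0, -8.0, -18.5, 29.0, 0.003, -0.001, 0.001]
[1.0, -8.0, -18.4, 29.1, 0.003, -0.001, 0.001]
```

Request:
play_rows:
  increments:
    - [1,-8,-18.5,29,0.003,0,0]
    - [1,-8,-18.5,29,0.003,0,0]
    - [1,-8,-18.5,29,0.003,0,0]
    - [1,0,0,0,0,0,0]
    - [1,0,0,35,0,0,0]
    - [1,0,0,35,0,0,0]
    - [1,0,0,30,0,0,0]
    - [1,0,0,12,0,0,0]
  grip_force: 20

```text
clock: 4.3
tool_pos: [0.386, -0.2816, 0.0385]
eef_rot: [0.953, -0.303, 0.01, 0.002]
contact_force: [0.2, -0.1, 0.3]
opening: 1.001
```

Request:
play_rows:
  increments:
    - [0.6,0,0,0,0,0,0]
    - [0.4,0,0,0,0,0,0]
    - [0.3,0,0,0,0,0,0]
    - [0.3,0,0,0,0,0,0]
    - [0.3,0,0,0,0,0,0]
    - [0.3,0,0,0,0,0,0]
    - [0.3,0,0,0,0,0,0]
    - [0.3,0,0,0,0,0,0]

```text
clock: 5.3
tool_pos: [0.3874, -0.2832, 0.0416]
eef_rot: [0.953, -0.303, 0.012, 0.003]
contact_force: [-0.6, -0.1, -1.7]
opening: 0.673
```

```bash
python3 - <<'E'
from plant import r
s=r.get_state();print(s["q"],s["tool_pos"],s["eef_rot"])
E
python3 plan.py .43 -.31 .12 -36 .3 lin 40
```

```text
[ 0.51652526  0.87152635  0.02989328  2.15966259 -0.25729451  0.08814642
  0.17630609] [ 0.38742968 -0.28318689  0.0415944 ] [ 0.95298206 -0.30276127  0.0122976   0.00309465]
clock 5.30 pos [ 0.3874 -0.2832  0.0416] L 93 n 3 yaw+0 turn [-0.0017 -0.0253  0.0131]
[0.3, 17.4, -0.9, -25.7, -0.001, -0.008, 0.004]
[0.3, 17.2, -1.0, -25.8, -0.001, -0.008, 0.004]
[0.3, 17.0, -1.1, -26.0, -0.001, -0.008, 0.004]
```

Request:
play_rows:
  increments:
    - [0.3,0,0,-10,0,0,0]
    - [0.3,5,0,-20,0,0,0]
    - [0.3,20,0,-25,0,-0.006,0.003]
    - [0.3,20,0,-25,0,-0.006,0.003]
    - [0.3,20,0,0,0,-0.006,0]
    - [0.3,20,0,0,0,0,0]
    - [0.3,0,0,0,0,0,0]
    - [0.3,0,0,0,0,0,0]

```text
clock: 6.3
tool_pos: [0.454, -0.3307, 0.1291]
eef_rot: [0.952, -0.306, 0.002, -0.001]
contact_force: [-0.3, -0.7, -1.2]
opening: 0.67
```

```bash
python3 snap.py wrist w4;python3 snap.py side s4;  python3 plan.py .5057 -.3834 .12 -36 .3 lin 40
```

```text
6.35 [ 0.4541 -0.3308  0.1292] [ 0.9521 -0.3059  0.002  -0.0005] [ 0.6953  0.5751 -1.9861] 0.673
6.40 [ 0.4542 -0.3308  0.1291] [ 0.9521 -0.3059  0.0021 -0.0005] [ 0.2813  0.8224 -2.0335] 0.672
clock 6.40 pos [ 0.4542 -0.3308  0.1291] L 74 n 2 yaw+0 turn [-0.0023 -0.0036  0.0066]
[0.3, 36.2, 6.4, 4.7, -0.001, -0.002, 0.003]
[0.3, 36.3, 6.2, 4.6, -0.001, -0.002, 0.003]
```

View pics/s4.png

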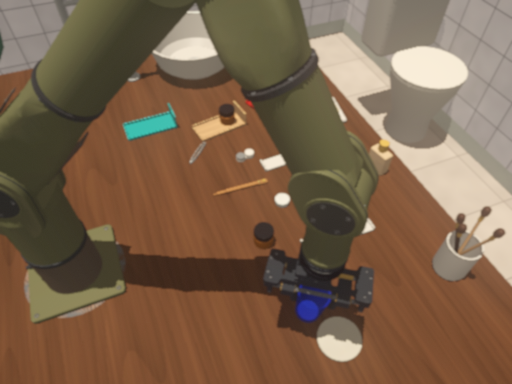

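View pics/w4.png

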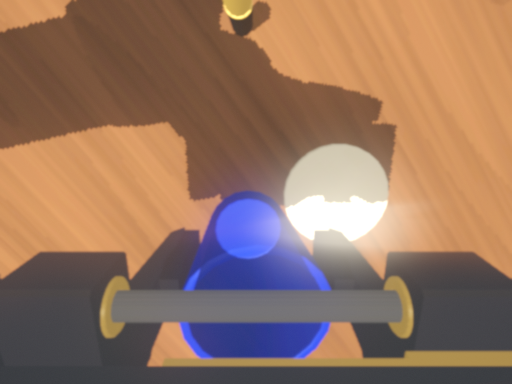

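```bash
python3 - <<'E'
from mw import *
from plant import r
im,c,H,S,V=load("w4")
a=np.deg2rad(-36); X=np.array([np.cos(a),np.sin(a)]); Y=np.array([np.sin(a),-np.cos(a)])
tcp=np.array([.4541,-.3308])
P=ray(c,248,228,.0915); print("bottom",P*1000,"in tool xy",X@(P[:2]-tcp)*1000,Y@(P[:2]-tcp)*1000)
hsv=cv2.cvtColor(im,cv2.COLOR_BGR2HSV); print(hsv[228,248],hsv[260,240],hsv[345,250])
comp(c,(S<75)&(V>120),(280,135,400,245),"coaster",.008)
# rim outline points: by image -> world at z .1725
m=((H>105)&(H<130)&(S>140)&(V>60)).astype(np.uint8)
for v in (270,280,330,340,350,356):
    u=np.where(m[v])[0]; print(v,u.min(),u.max(), (ray(c,u.min(),v,.1725)*1000)[:2],(ray(c,u.max(),v,.1725)*1000)[:2])
E
```

```text
bottom [ 445.0154 -333.3368   91.5   ] in tool xy -5.858494004956984 7.392062055021536
[118 140 248] [117 168 156] [116 173 136]
coaster rect [ 507.4 -385.1] [ 98.3 107.2] ang 55.7 circ [ 499.4 -391.2] 124.1
270 191 317 [ 440.0723 -306.7236] [ 478.803  -334.5338]
280 186 325 [ 435.7784 -308.9804] [ 478.9659 -339.9969]
330 183 326 [ 420.0549 -326.2222] [ 467.0103 -359.9804]
340 187 320 [ 418.2179 -331.0071] [ 462.3912 -362.7724]
350 194 311 [ 417.3447 -336.6287] [ 456.6553 -364.9038]
356 200 304 [ 417.4192 -340.5033] [ 452.6073 -365.8167]
```

```bash
python3 - <<'E'
from mw import *
im,c,H,S,V=load("w4")
a=np.deg2rad(-36); X=np.array([np.cos(a),np.sin(a)]); Y=np.array([np.sin(a),-np.cos(a)]); tcp=np.array([.4541,-.3308])
m=((H>105)&(H<130)&(S>140)&(V>60)).astype(np.uint8)
for z in (.165,.1725,.18):
    P=[]
    for v in list(range(276,289))+list(range(324,357)):
        u=np.where(m[v])[0]; P+= [ray(c,u.min(),v,z)[:2],ray(c,u.max(),v,z)[:2]]
    P=np.array(P); A=np.c_[2*P,np.ones(len(P))]; s=np.linalg.lstsq(A,(P**2).sum(1),rcond=None)[0]
    d=s[:2]-tcp; print(z,s[:2],"diam",2*np.sqrt(s[2]+s[:2]@s[:2])*1000,"tool",X@d*1000,Y@d*1000)
# bottom disc bright ellipse
k=((V>225)&(H>105)&(H<130)).astype(np.uint8); k[:, :210]=0;k[:,290:]=0; k[290:]=0
cs,_=cv2.findContours(k,cv2.RETR_EXTERNAL,cv2.CHAIN_APPROX_NONE); q=max(cs,key=cv2.contourArea); e=cv2.fitEllipse(q); print(e)
for z in (.0885,.0915,.095):
    d=ray(c,*e[0],z)[:2]-tcp; print(z,X@d*1000,Y@d*1000)
E
```

```text
0.165 [ 0.4448 -0.3411] diam 65.17233028445392 tool -1.4854504383768323 13.799813023615933
0.1725 [ 0.4483 -0.3362] diam 60.71441485391542 tool -1.4861639421830377 7.79343122905806
0.18 [ 0.4518 -0.3314] diam 56.25649942338114 tool -1.4868774459890377 1.7870494344976342
((248.03662109375, 228.4502410888672), (57.946659088134766, 63.63610076904297), 83.58659362792969)
0.0885 -5.906040500666459 9.048070730751787
0.0915 -5.834964684140429 7.709470705940653
0.095 -5.752042898193383 6.147770676994311
```

```bash
python3 - <<'E'
from mw import *
im,c,H,S,V=load("w3")
a=np.deg2rad(-36); X=np.array([np.cos(a),np.sin(a)]); Y=np.array([np.sin(a),-np.cos(a)])
k=((V>215)&(H>105)&(H<130)&(S<175)).astype(np.uint8); k[:,:205]=0;k[:,262:]=0; k[148:]=0;k[:88]=0
k=cv2.morphologyEx(k,cv2.MORPH_OPEN,np.ones((9,9)))
cs,_=cv2.findContours(k,cv2.RETR_EXTERNAL,cv2.CHAIN_APPROX_NONE); q=max(cs,key=cv2.contourArea); e=cv2.fitEllipse(q); print(e)
d=ray(c,*e[0],.004)[:2]-np.array([.3735,-.2808]); print(X@d*1000,Y@d*1000)
E
python3 plan.py .5105 -.379 .08 -36 .3 lin 40
```

```text
((236.02877807617188, 112.7076416015625), (33.028900146484375, 34.170127868652344), 169.1223602294922)
-0.3783363086437238 0.038199385715651034
clock 6.40 pos [ 0.4542 -0.3308  0.1291] L 89 n 3 yaw+0 turn [-0.0023 -0.0036  0.0066]
[0.3, 24.6, 2.2, 16.4, -0.001, -0.001, 0.002]
[0.3, 24.6, 2.1, 16.4, -0.001, -0.001, 0.002]
[0.3, 24.6, 2.0, 16.4, -0.001, -0.001, 0.002]
```

Request:
play_rows:
  increments:
    - [0.3,26,2,16,0,0.013,0]
    - [0.3,26,2,16,0,0.013,0]
    - [0.3,26,2,16,0,0.013,0]
    - [0.3,0,0,0,0,0,0]
    - [0.3,0,0,13,0,0,0]
    - [0.3,0,0,6,0,0,0]
    - [0.3,0,0,0,0,0,0]
    - [0.3,0,0,0,0,0,0]

```text
clock: 7.4
tool_pos: [0.5104, -0.3781, 0.0609]
eef_rot: [0.952, -0.306, 0.016, 0.004]
contact_force: [0.1, -0.3, -2.3]
opening: 0.672
```

```bash
python3 snap.py wrist w5; python3 plan.py .5121 -.3788 .052 -36 .3 lin 40
```

```text
7.45 [ 0.5105 -0.3781  0.0609] [ 0.9519 -0.306   0.0162  0.0035] [-0.1739  0.0091 -2.0023] 0.679
clock 7.45 pos [ 0.5105 -0.3781  0.0609] L 9 n 1 yaw+0 turn [-0.0034 -0.0331  0.0062]
[0.3, 1.4, -0.4, 9.0, -0.003, -0.033, 0.006]
```

View pics/w5.png

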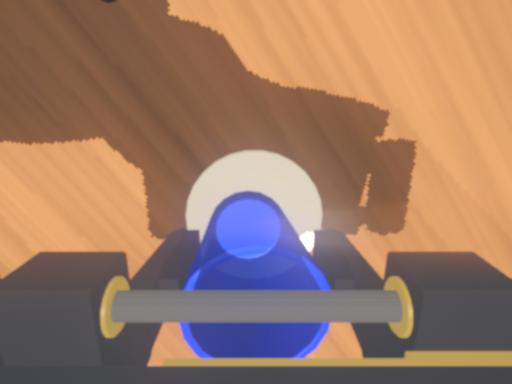

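```bash
python3 - <<'E'
from mw import *
im,c,H,S,V=load("w5")
m=((S<90)&(V>120)).astype(np.uint8); P=[]
for v in range(158,226,3):
    u=np.where(m[v,170:340])[0]+170
    P+=[ray(c,u.min(),v,.008)[:2],ray(c,u.max(),v,.008)[:2]]
P=np.array(P); A=np.c_[2*P,np.ones(len(P))]; s=np.linalg.lstsq(A,(P**2).sum(1),rcond=None)[0]; print("coaster",s[:2],2*np.sqrt(s[2]+s[:2]@s[:2]))
k=((V>225)&(H>105)&(H<130)).astype(np.uint8); k[:, :210]=0;k[:,290:]=0; k[290:]=0
cs,_=cv2.findContours(k,cv2.RETR_EXTERNAL,cv2.CHAIN_APPROX_NONE); q=max(cs,key=cv2.contourArea); e=cv2.fitEllipse(q); print(e)
print(ray(c,*e[0],.0225))
E
```

```text
coaster [ 0.5026 -0.3922] 0.10970232493468272
((247.8324737548828, 228.5083770751953), (59.19297409057617, 64.59000396728516), 85.51385498046875)
[ 0.5019 -0.3818  0.0225]
```

```bash
python3 - <<'E'
from mw import *
from scipy.optimize import least_squares
im,c,H,S,V=load("w5")
m=((S<90)&(V>120)).astype(np.uint8); m[:145]=0; m[230:]=0; m[:,:175]=0; m[:,330:]=0
P=[];I=[]
for v in range(156,212,3):
    u=np.where(m[v])[0]; I.append((v,u.min(),u.max()))
    P+=[ray(c,u.min(),v,.008)[:2],ray(c,u.max(),v,.008)[:2]]
print(I)
P=np.array(P); f=least_squares(lambda x:np.hypot(*(P-x).T)-.048,[.505,-.383],loss="soft_l1",f_scale=.001); print(f.x, np.abs(f.fun).max())
E
```

```text
[(156, np.int64(222), np.int64(286)), (159, np.int64(216), np.int64(292)), (162, np.int64(212), np.int64(296)), (165, np.int64(208), np.int64(299)), (168, np.int64(203), np.int64(303)), (171, np.int64(201), np.int64(306)), (174, np.int64(199), np.int64(308)), (177, np.int64(197), np.int64(310)), (180, np.int64(195), np.int64(313)), (183, np.int64(193), np.int64(315)), (186, np.int64(191), np.int64(317)), (189, np.int64(189), np.int64(318)), (192, np.int64(188), np.int64(319)), (195, np.int64(187), np.int64(321)), (198, np.int64(185), np.int64(324)), (201, np.int64(185), np.int64(327)), (204, np.int64(184), np.int64(329)), (207, np.int64(184), np.int64(329)), (210, np.int64(183), np.int64(329))]
[ 0.5067 -0.3827] 0.0047271913537355395
```

Request:
play_rows:
  increments:
    - [0.3,4,-2,0,0,0,0]
    - [0.3,0,0,0,0,0,0]
    - [0.3,0,0,5,0,0,0]
    - [0.3,0,0,4,0,0,0]
    - [0.3,0,0,2,0,0,0]
    - [0.3,0,0,0,0,0,0]
    - [0.3,0,0,0,0,0,0]
    - [0.3,0,0,0,0,0,0]

```text
clock: 8.45
tool_pos: [0.5158, -0.3793, 0.0498]
eef_rot: [0.952, -0.306, 0.017, 0.004]
contact_force: [-0.4, -1.5, -1.4]
opening: 0.67
```

Request:
play_rows:
  increments:
    - [0.3,0,0,1,0,0,0]
    - [0.3,0,0,0,0,0,0]
    - [0.75,0,0,0,0,0,0]
    - [0.9,0,0,0,0,0,0]
    - [1,0,0,0,0,0,0]
    - [1,0,0,0,0,0,0]
    - [1,0,0,-20,0,0,0]
    - [1,0,0,-30,0,0,0]

```text
clock: 9.45
tool_pos: [0.5139, -0.3782, 0.1002]
eef_rot: [0.952, -0.306, 0.016, 0.003]
contact_force: [-0.2, 0.0, 0.3]
opening: 1.0
```

```bash
python3 snap.py side s6; python3 - <<'E'
import cv2
im=cv2.imread("pics/s6.png"); cv2.imwrite("pics/s6c.png",cv2.resize(im[200:384,220:420],None,fx=3,fy=3,interpolation=cv2.INTER_CUBIC))
E
python3 plan.py .43 -.27 .22 45 1 cyl 50
```

```text
9.50 [ 0.5158 -0.3799  0.1047] [ 0.9518 -0.3062  0.0192  0.0046] [-0.0114  0.2175  2.5203] 0.997
clock 9.50 pos [ 0.5158 -0.3799  0.1047] L 181 n 9 yaw+0 turn [ 0.0252 -0.0348 -1.4077]
[1.0, -14.2, -5.4, -13.4, 0.003, -0.004, -0.156]
[1.0, -13.3, -7.3, -13.3, 0.003, -0.004, -0.156]
[1.0, -12.2, -9.1, -13.2, 0.003, -0.004, -0.156]
[1.0, -10.8, -10.8, -13.2, 0.003, -0.004, -0.156]
[1.0, -9.2, -12.2, -13.1, 0.003, -0.004, -0.156]
[1.0, -7.4, -13.4, -13.0, 0.003, -0.004, -0.156]
[1.0, -5.5, -14.3, -13.0, 0.003, -0.004, -0.156]
[1.0, -3.5, -14.9, -12.9, 0.003, -0.004, -0.156]
[1.0, -1.4, -15.3, -12.9, 0.003, -0.004, -0.156]
```

View pics/s6c.png

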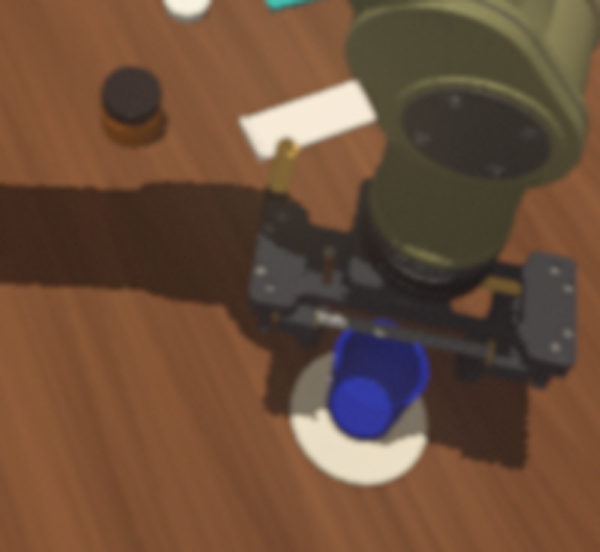

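Request:
play_rows:
  increments:
    - [1,0,0,-50,0,0,0.17]
    - [1,0,0,-50,0,0,0.17]
    - [1,0,0,0,0,0,0.17]
    - [1,0,0,0,0,0,0.17]
    - [1,0,0,0,0,0,0]
    - [1,0,0,0,0,0,0]
    - [1,0,0,0,0,0,0]
    - [1,0,0,0,0,0,0]

```text
clock: 10.5
tool_pos: [0.5138, -0.3788, 0.2174]
eef_rot: [0.791, -0.612, 0.025, -0.004]
contact_force: [-1.0, 0.2, 0.0]
opening: 0.999
```

```bash
python3 plan.py .455 .34 .22 135 1 cyl 50; python3 - <<'E'
from plant import r
print(r.get_state()["q"])
E
```

```text
clock 10.50 pos [ 0.5138 -0.3788  0.2174] L 773 n 16 yaw+180 turn [-0.0275 -0.0437 -0.5317]
[1.0, -36.8, -35.2, -0.1, -0.002, -0.003, -0.033]
[1.0, -38.2, -33.2, -0.3, -0.002, -0.003, -0.033]
[1.0, -39.4, -31.1, -0.4, -0.002, -0.003, -0.033]
[1.0, -40.6, -29.0, -0.5, -0.002, -0.003, -0.033]
[1.0, -41.6, -26.9, -0.6, -0.002, -0.003, -0.033]
[1.0, -42.5, -24.7, -0.7, -0.002, -0.003, -0.033]
[1.0, -43.3, -22.5, -0.7, -0.002, -0.003, -0.033]
[1.0, -44.0, -20.3, -0.7, -0.002, -0.003, -0.033]
[1.0, -44.6, -18.1, -0.7, -0.002, -0.003, -0.033]
[1.0, -45.1, -15.9, -0.7, -0.002, -0.003, -0.033]
[1.0, -45.5, -13.6, -0.7, -0.002, -0.003, -0.033]
[1.0, -45.7, -11.4, -0.6, -0.002, -0.003, -0.033]
[1.0, -45.9, -9.1, -0.6, -0.002, -0.003, -0.033]
[1.0, -45.9, -6.9, -0.5, -0.002, -0.003, -0.033]
[1.0, -45.8, -4.7, -0.4, -0.002, -0.003, -0.033]
[1.0, -45.6, -2.5, -0.3, -0.002, -0.003, -0.033]
[ 0.33988486  0.74508781  0.41748973  1.61796055 -0.40020542  0.81174585
 -0.39351494]
```

Request:
play_rows:
  increments:
    - [1,-37,-35,0,0,0,-0.033]
    - [1,-38,-33,0,0,0,-0.033]
    - [1,-39,-31,0,0,0,-0.033]
    - [1,-41,-29,0,0,0,-0.033]
    - [1,-42,-27,0,0,0,-0.033]
    - [1,-42,-25,0,0,0,-0.033]
    - [1,-43,-22,0,0,0,-0.033]
    - [1,-44,-20,0,0,0,-0.033]

```text
clock: 11.5
tool_pos: [0.6046, 0.0054, 0.2098]
eef_rot: [0.865, -0.501, 0.027, 0.001]
contact_force: [0.3, -0.3, -1.7]
opening: 1.0
```

```bash
python3 snap.py side s7; python3 snap.py top t7; python3 plan.py .41 .29 .15 -45 .4 cyl 45; python3 - <<'E'
import cv2
im=cv2.imread("pics/t7.png"); a=cv2.resize(im[140:240,310:420],None,fx=4,fy=4,interpolation=cv2.INTER_CUBIC)
im=cv2.imread("pics/s7.png"); b=cv2.resize(im[220:370,240:365],(333,400),interpolation=cv2.INTER_CUBIC)
cv2.imwrite("pics/c7.png",cv2.hconcat([a,b]))
E
```

```text
11.55 [0.6038 0.0157 0.2086] [ 0.868  -0.496   0.0235 -0.0017] [-1.1942  5.8116 -0.5451] 1.002
11.60 [0.604  0.0124 0.2088] [ 0.8676 -0.4967  0.0242 -0.0009] [-0.0189 -0.0435 -0.259 ] 0.996
clock 11.60 pos [0.604  0.0124 0.2088] L 350 n 8 yaw+0 turn [-0.0202 -0.0441 -0.2545]
[0.4, -45.6, -8.8, 5.7, -0.003, -0.006, -0.032]
[0.4, -45.1, -6.4, 5.9, -0.003, -0.006, -0.032]
[0.4, -44.4, -4.2, 6.0, -0.003, -0.006, -0.032]
[0.4, -43.6, -2.0, 6.2, -0.003, -0.006, -0.032]
[0.4, -42.8, 0.1, 6.4, -0.003, -0.006, -0.032]
[0.4, -41.8, 2.1, 6.7, -0.003, -0.006, -0.032]
[0.4, -40.7, 4.1, 6.9, -0.003, -0.006, -0.032]
[0.4, -39.5, 6.0, 7.1, -0.003, -0.006, -0.032]
```

View pics/c7.png

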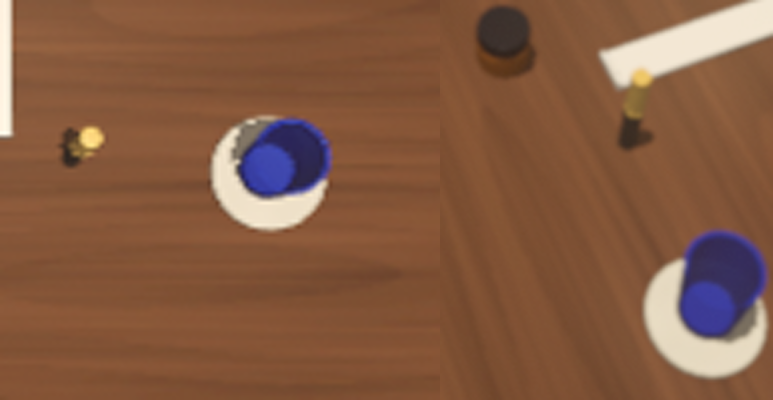

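```bash
cat > chk.py <<'E'
from mw import *
import sys
im,c,H,S,V=load(sys.argv[1])
from scipy.optimize import least_squares
def ring(mask,box,z,rad,name):
    m=np.zeros(mask.shape,np.uint8); x0,y0,x1,y1=box; m[y0:y1,x0:x1]=mask[y0:y1,x0:x1]
    cs,_=cv2.findContours(m,cv2.RETR_EXTERNAL,cv2.CHAIN_APPROX_NONE); k=max(cs,key=cv2.contourArea); k=cv2.convexHull(k)
    P=np.array([ray(c,u,v,z)[:2] for u,v in k[:,0].astype(float)])
    f=least_squares(lambda x:np.hypot(*(P-x).T)-rad,P.mean(0),loss="soft_l1",f_scale=.001); print(name,f.x*1000,np.round(np.abs(f.fun).max()*1000,1))
top=sys.argv[1][0]=="t"
b=(355,160,400,206) if top else (310,310,365,384)
ring((S<75)&(V>120),b,.008,.048,"coaster")
ring((H>105)&(H<135)&(S>100),b if top else (290,260,375,370),.093,.031,"rim(incl body)")
# bottom disc
k=(H>105)&(H<130)&(V>150)
ring(k,b if top else (290,260,375,370),.012,.02,"disc")
E
python3 chk.py t7; python3 chk.py s7
```

```text
coaster [ 505.767  -382.8144] 3.3
rim(incl body) [ 506.1887 -377.0979] 7.6
disc [ 509.3343 -382.3332] 2.2
coaster [ 504.6043 -385.0229] 2.4
rim(incl body) [ 496.6167 -389.8711] 12.8
disc [ 522.6182 -364.5199] 16.9
```

```bash
python3 - <<'E'
from mw import *
im,c,H,S,V=load("t7"); print(ray(c,382.6,179.3,.093)*1000)
im,c,H,S,V=load("s7")
b=cv2.resize(im[280:370,300:375],None,fx=7,fy=6.5,interpolation=cv2.INTER_CUBIC); cv2.imwrite("pics/s7d.png",b)
E
```

```text
[ 506.4086 -380.8664   93.    ]
```

View pics/s7d.png

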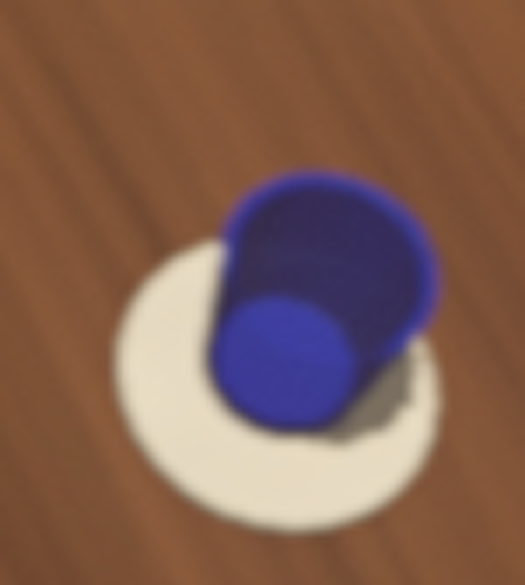

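```bash
python3 - <<'E'
from mw import *
im,c,H,S,V=load("s7")
print(ray(c,340.4,335.8,.012)*1000, ray(c,340.4,335.8,.008)*1000,ray(c,339.7,339.2,.008)*1000)
print(proj(c,[.5055,-.383,.008]))
# rim ellipse: x 225..438 -> , y 172..(?)
print(ray(c,300+331/7,280+278/6.5,.093)*1000)
E
```

```text
[ 508.8317 -383.1368   12.    ] [ 510.1747 -382.0977    8.    ] [ 505.1258 -387.9778    8.    ]
[338.7024 336.9971]
[ 507.2568 -386.4682   93.    ]
```

Request:
play_rows:
  increments:
    - [0.4,-46,-9,6,-0.003,-0.006,-0.032]
    - [0.4,-45,-6,6,-0.003,-0.006,-0.032]
    - [0.4,-44,-4,6,-0.003,-0.006,-0.032]
    - [0.4,-44,-2,6,-0.003,-0.006,-0.032]
    - [0.4,-43,0,6,-0.003,-0.006,-0.032]
    - [0.4,-42,2,7,-0.003,-0.006,-0.032]
    - [0.4,-41,4,7,-0.003,-0.006,-0.032]
    - [0.4,-39,6,7,-0.003,-0.006,-0.032]

```text
clock: 12.6
tool_pos: [0.4097, 0.2914, 0.1481]
eef_rot: [0.925, -0.381, 0.001, 0.001]
contact_force: [0.3, -0.3, -0.5]
opening: 0.399
```

```bash
cat > q.py <<'E'
from h import *
from plant import r
s=r.get_state(); print("%.2f"%s["clock"],s["tool_pos"],s["eef_rot"],"q",s["q"],"F",s["contact_force"])
E
python3 q.py; python3 snap.py wrist w8
```

```text
12.60 [0.4097 0.2914 0.1481] [ 0.9246 -0.3808  0.0008  0.0008] q [-0.9098  0.7073  0.3275  2.0317 -0.4695  0.475  -1.0146] F [ 0.268  -0.3439 -0.5197]
12.65 [0.4036 0.295  0.1468] [ 0.9262 -0.3771 -0.0031  0.0019] [-4.7693  1.9557 -0.6502] 0.398
```

View pics/w8.png

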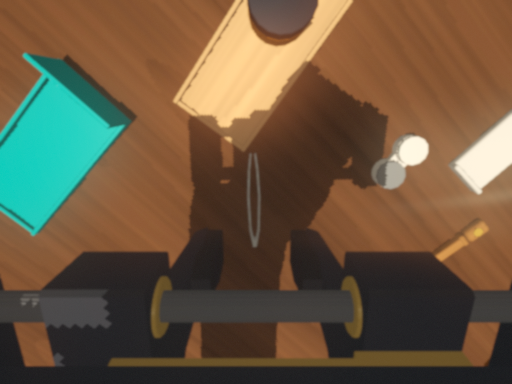

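The wrist view shows the tweezers from (254,154) to (254,245), and the lane's front corner at (240,150).

```bash
python3 - <<'E'
from mw import *
im,c,H,S,V=load("w8")
comp(c,(S<70)&(V>70),(240,145,268,255),"tweez",.008)
comp(c,(S<70)&(V>70),(240,145,268,255),"tweez",.004)
b=cv2.resize(im[140:260,200:310],None,fx=5,fy=5,interpolation=cv2.INTER_CUBIC); cv2.imwrite("pics/w8c.png",b)
for p in [(254,154),(254,245),(261,200),(247,200)]: print(ray(c,*p,.006)*1000)
E
python3 plan.py .389 .275 .06 -45 .4 lin 40
```

```text
tweez rect [389.5 275.1] [95.9 12.8] ang 44.7 circ [389.2 275.4] 96.1
tweez rect [388.4 274.1] [97.3 13. ] ang 44.7 circ [388.2 274.4] 97.4
[423.4216 308.4983   6.    ]
[356.0668 240.858    6.    ]
[395.8465 270.9689   6.    ]
[385.9926 280.7476   6.    ]
clock 12.65 pos [0.4036 0.295  0.1468] L 90 n 3 yaw+0 turn [0.0059 0.0042 0.0121]
[0.4, 1.3, 8.0, 29.0, 0.002, 0.001, 0.004]
[0.4, 1.3, 8.0, 29.0, 0.002, 0.001, 0.004]
[0.4, 1.3, 8.1, 29.0, 0.002, 0.001, 0.004]
```

View pics/w8c.png

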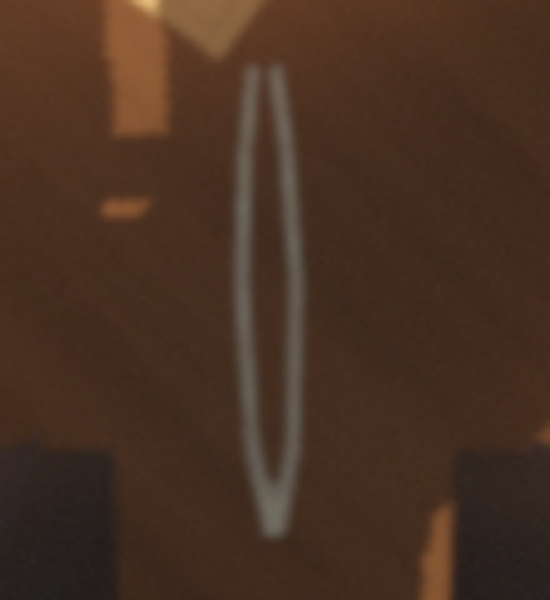

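Request:
play_rows:
  increments:
    - [0.4,1.5,8,29,-0.05,0,0.004]
    - [0.4,1.5,8,29,-0.05,0,0.004]
    - [0.4,1.5,8,25,-0.05,0,0.004]
    - [0.4,0,0,0,0,0,0]
    - [0.4,0,0,0,0,0,0]
    - [0.4,0,0,0,0,0,0]
    - [0.4,0,0,0,0,0,0]
    - [0.4,0,0,0,0,0,0]

```text
clock: 13.65
tool_pos: [0.3898, 0.2719, 0.0663]
eef_rot: [0.922, -0.381, -0.03, 0.069]
contact_force: [0.1, 0.7, 0.5]
opening: 0.401
```

```bash
python3 q.py; cat > rel.py <<'E'
# shift to target in current tool axes (no rotation); also tool axes
from h import *
from plant import r
import sys
from scipy.spatial.transform import Rotation as Ro
s=r.get_state(); R=Ro.from_quat(s["eef_rot"]); t=np.array(list(map(float,sys.argv[1:4])))
M=R.as_matrix(); print("shift mm",R.inv().apply(t-s["tool_pos"])*1000,"yaw %.1f"%np.rad2deg(np.arctan2(M[1,0],M[0,0])),"tilt z axis",M[:,2])
E
python3 rel.py .389 .275 .004
```

```text
13.65 [0.3898 0.2719 0.0663] [ 0.9216 -0.3808 -0.0301  0.0692] q [-0.8858  0.8793  0.2953  2.0109 -0.4796  0.4741 -1.0109] F [0.0843 0.6824 0.4736]
shift mm [ -2.6169 -10.9608  61.3643] yaw -44.9 tilt z axis [-0.1081 -0.1046 -0.9886]
```

Request:
play_rows:
  increments:
    - [0.4,-2.5,-5,15,0,0,0]
    - [0.4,0,-3,20,0,0,0]
    - [0.4,0,-3,18,0,0,0]
    - [0.4,0,0,6,0,0,0]
    - [0.4,0,0,0,0,0,0]
    - [0.4,0,0,0,0,0,0]
    - [0.4,0,0,0,0,0,0]
    - [0.4,0,0,0,0,0,0]

```text
clock: 14.65
tool_pos: [0.3897, 0.2767, 0.0032]
eef_rot: [0.922, -0.38, -0.03, 0.068]
contact_force: [0.3, -0.3, 0.2]
opening: 0.402
```

```bash
python3 q.py;python3 rel.py .389 .275 .003; python3 snap.py side s9; python3 - <<'E'
import cv2
im=cv2.imread("pics/s9.png"); cv2.imwrite("pics/s9c.png",cv2.resize(im[100:200,130:270],None,fx=4,fy=4,interpolation=cv2.INTER_CUBIC))
E
```

```text
14.65 [0.3897 0.2767 0.0032] [ 0.9218 -0.3804 -0.0298  0.0681] q [-0.847   0.9905  0.2168  2.006  -0.5239  0.3509 -0.986 ] F [ 0.3356 -0.2978  0.1752]
shift mm [0.7195 1.6925 0.424 ] yaw -44.9 tilt z axis [-0.1067 -0.1029 -0.9889]
14.70 [0.3898 0.2767 0.0032] [ 0.9218 -0.3804 -0.0297  0.0681] [ 0.0596 -0.3544 -0.2417] 0.401
```

View pics/s9c.png

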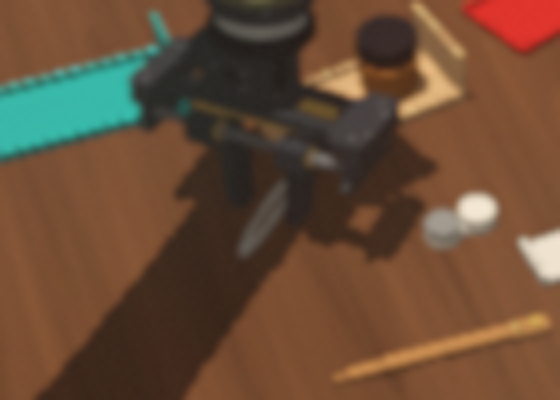

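Request:
play_rows:
  increments:
    - [0.4,0,1.5,0,0,0,0]
    - [0.25,0,0,0,0,0,0]
    - [0.1,0,0,0,0,0,0]
    - [0.05,0,0,0,0,0,0]
    - [0.05,0,0,0,0,0,0]
    - [0.05,0,0,0,0,0,0]
    - [0.05,0,0,-10,0,0,0]
    - [0.05,0,0,-40,0,0,0]
  grip_force: 12

```text
clock: 15.7
tool_pos: [0.3926, 0.2799, 0.0529]
eef_rot: [0.922, -0.381, -0.031, 0.07]
contact_force: [-0.1, 0.2, -0.2]
opening: 0.139
```

```bash
python3 q.py; python3 snap.py wrist w10; python3 plan.py .56 .15 .14 -90 .05 cyl 40
```

```text
15.70 [0.3926 0.2799 0.0529] [ 0.9216 -0.3805 -0.0312  0.0701] q [-0.8878  0.9081  0.2876  1.9903 -0.4906  0.4694 -1.0119] F [-0.1124  0.2357 -0.2301]
15.75 [0.3957 0.2818 0.0575] [ 0.9218 -0.3808 -0.0288  0.0664] [0.5187 0.9643 3.3516] 0.140
clock 15.75 pos [0.3957 0.2818 0.0575] L 228 n 6 yaw+0 turn [ 0.1382 -0.0546  0.7859]
[0.05, 31.8, -7.5, -15.1, 0.023, -0.009, 0.131]
[0.05, 32.1, -10.0, -14.9, 0.023, -0.009, 0.131]
[0.05, 32.2, -12.5, -14.7, 0.023, -0.009, 0.131]
[0.05, 32.1, -15.2, -14.5, 0.023, -0.009, 0.131]
[0.05, 31.8, -17.9, -14.2, 0.023, -0.009, 0.131]
[0.05, 31.2, -20.6, -14.0, 0.023, -0.009, 0.131]
```

View pics/w10.png

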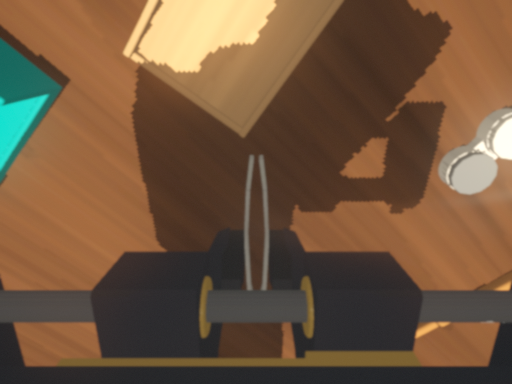

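```bash
python3 - <<'E'
s=open('plan.py').read()
s=s.replace('''rv=(R0.inv()*Rt).as_rotvec();''','''
        if KEEP:
            M=R0.as_matrix(); y0=np.arctan2(M[1,0],M[0,0]); dy=(a-y0+np.pi)%(2*np.pi)-np.pi
            Rt=Ro.from_rotvec([0,0,dy])*R0
        rv=(R0.inv()*Rt).as_rotvec();''')
s=s.replace('FLIP="flip" in a','KEEP="keep" in a\nif KEEP: a.remove("keep")\nFLIP="flip" in a')
open('plan.py','w').write(s)
from mw import *
im,c,H,S,V=load("w10")
for z in (.055,.058,.0615): print(z,ray(c,255,155,z)*1000,(ray(c,255,155,z)[:2]-np.array([.3926,.2799]))@np.array([.7071,.7071])*1000)
E
python3 plan.py .53 .15 .15 -89 .05 cyl 40 keep
```

```text
0.055 [427.3551 316.0214  55.    ] 50.116739407609714
0.058 [428.1161 316.7464  58.    ] 51.16753146807124
0.0615 [429.004  317.5922  61.5   ] 52.393455538609665
clock 15.75 pos [0.3957 0.2818 0.0575] L 211 n 6 yaw+0 turn [ 0.0019 -0.1111  0.7616]
[0.05, 29.6, -2.8, -16.1, 0.0, -0.019, 0.127]
[0.05, 29.8, -4.8, -16.4, 0.0, -0.019, 0.127]
[0.05, 29.8, -6.9, -16.7, 0.0, -0.019, 0.127]
[0.05, 29.7, -9.0, -17.0, 0.0, -0.019, 0.127]
[0.05, 29.5, -11.1, -17.3, 0.0, -0.019, 0.127]
[0.05, 29.0, -13.2, -17.6, 0.0, -0.019, 0.127]
```

Request:
play_rows:
  increments:
    - [0.05,30,-3,-16,0,-0.019,0.127]
    - [0.05,30,-5,-16,0,-0.019,0.127]
    - [0.05,30,-7,-17,0,-0.019,0.127]
    - [0.05,30,-9,-17,0,-0.019,0.127]
    - [0.05,29,-11,-17,0,-0.019,0.127]
    - [0.05,29,-13,-18,0,-0.019,0.127]
    - [0.05,0,0,0,0,0,0]
    - [0.05,0,0,0,0,0,0]

```text
clock: 16.75
tool_pos: [0.5337, 0.1482, 0.1578]
eef_rot: [-0.705, 0.706, 0.054, -0.047]
contact_force: [0.3, 1.9, -1.4]
opening: 0.137
```

```bash
python3 q.py; python3 snap.py wrist w11; python3 plan.py .615 .15 .05 -89.5 .05 lin 40 keep
```

```text
16.75 [0.5337 0.1482 0.1578] [-0.7049  0.7057  0.0541 -0.0467] q [-0.6257  0.8364  0.5613  1.7509 -0.591   0.8811 -1.3328] F [ 0.3055  1.8838 -1.3559]
16.80 [0.5339 0.1478 0.1579] [-0.7047  0.7059  0.0537 -0.0467] [ 1.2359 -0.454  -0.5335] 0.137
clock 16.80 pos [0.5339 0.1478 0.1579] L 135 n 4 yaw+0 turn [-0.0001  0.0016 -0.0109]
[0.05, -0.3, -23.9, 23.8, -0.0, 0.0, -0.003]
[0.05, -0.3, -23.9, 23.8, -0.0, 0.0, -0.003]
[0.05, -0.2, -23.9, 23.8, -0.0, 0.0, -0.003]
[0.05, -0.2, -23.9, 23.8, -0.0, 0.0, -0.003]
```

View pics/w11.png

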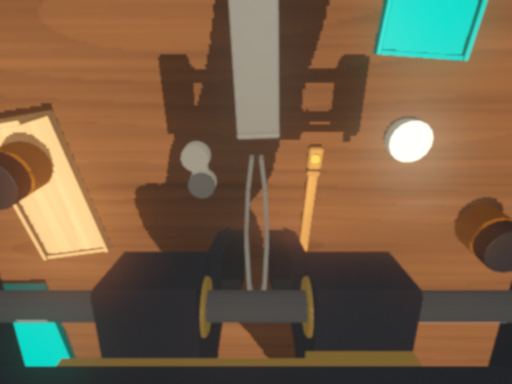

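```bash
python3 - <<'E'
from mw import *
im,c,H,S,V=load("w11")
for u,v,z in [(237,138,.010),(280,138,.010),(229,0,.008),(278,0,.008),(232,60,.008),(279,60,.008)]: print((u,v),ray(c,u,v,z)*1000)
m=((S<75)&(V>100)); 
L=[];Rr=[]
for v in range(5,125,5):
    u=np.where(m[v,200:310])[0]+200; L.append(ray(c,u.min()-.5,v,.008)[:2]*1000); Rr.append(ray(c,u.max()+.5,v,.008)[:2]*1000)
for P in (np.array(L),np.array(Rr)):
    f=np.polyfit(P[:,0],P[:,1],1); print("slope deg",np.rad2deg(np.arctan(f[0])),"y at 615",np.polyval(f,615), "resid",np.abs(P[:,1]-np.polyval(f,P[:,0])).max())
print("tip",ray(c,257,155,.1578-.003+.004)*1000)
b=cv2.resize(im[120:295,180:330],None,fx=4,fy=3.4,interpolation=cv2.INTER_CUBIC); cv2.imwrite("pics/w11c.png",b)
E
```

```text
(237, 138) [549.67  167.306  10.   ]
(280, 138) [549.7185 126.917   10.    ]
(229, 0) [660.9523 170.6118   8.    ]
(278, 0) [660.835  131.8434   8.    ]
(232, 60) [617.173  169.7848   8.    ]
(279, 60) [617.1181 129.7505   8.    ]
slope deg 2.0899569204526705 y at 615 170.45344632050492 resid 0.5316959174891451
slope deg 2.050743115186101 y at 615 129.3662346777269 resid 0.5101151251965632
tip [583.3103 147.2341 158.8   ]
```

View pics/w11c.png

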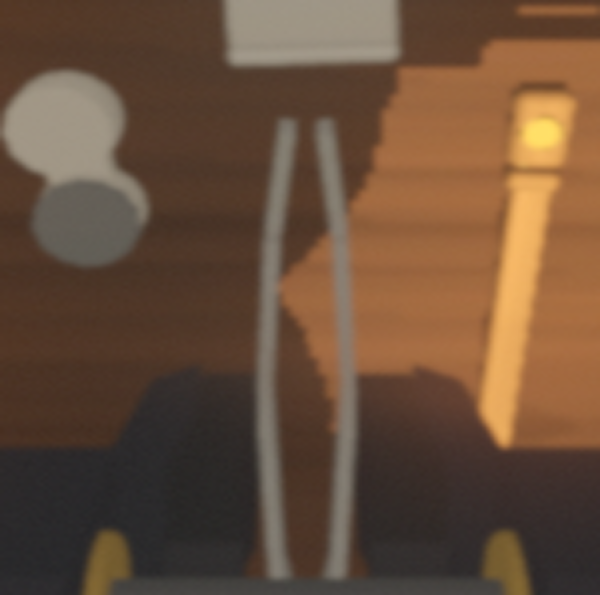

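```bash
python3 plan.py .6127 .1499 .04 -87.9 .05 lin 40 keep
```

```text
clock 16.80 pos [0.5339 0.1478 0.1579] L 142 n 4 yaw+0 turn [-0.0004  0.0055 -0.0386]
[0.05, -0.3, -23.7, 26.4, -0.0, 0.001, -0.01]
[0.05, -0.1, -23.7, 26.4, -0.0, 0.001, -0.01]
[0.05, 0.1, -23.7, 26.4, -0.0, 0.001, -0.01]
[0.05, 0.3, -23.7, 26.4, -0.0, 0.001, -0.01]
```

Request:
play_rows:
  increments:
    - [0.05,0,-24,26,0,0.001,-0.01]
    - [0.05,0,-24,26,0,0.001,-0.01]
    - [0.05,0,-24,26,0,0.001,-0.01]
    - [0.05,0,-24,26,0,0.001,-0.01]
    - [0.05,0,0,0,0,0,0]
    - [0.05,0,0,0,0,0,0]
    - [0.05,0,0,0,0,0,0]
    - [0.05,0,0,0,0,0,0]

```text
clock: 17.8
tool_pos: [0.6092, 0.1615, 0.0381]
eef_rot: [0.725, -0.685, -0.058, 0.047]
contact_force: [-0.5, 0.3, -0.2]
opening: 0.137
```

```bash
python3 q.py; python3 rel.py .6127 .1499 .0125; python3 snap.py wrist w12
```

```text
17.80 [0.6092 0.1615 0.0381] [ 0.7247 -0.685  -0.058   0.0472] q [-0.537   1.0774  0.4754  1.5358 -0.6419  0.8458 -1.2855] F [-0.527   0.3452 -0.2043]
shift mm [12.2783 -6.6167 24.6119] yaw -86.8 tilt z axis [-0.1487  0.0109 -0.9888]
17.85 [0.6092 0.1615 0.0381] [ 0.7247 -0.685  -0.058   0.0472] [-0.433   0.3732  0.1043] 0.138
```

View pics/w12.png

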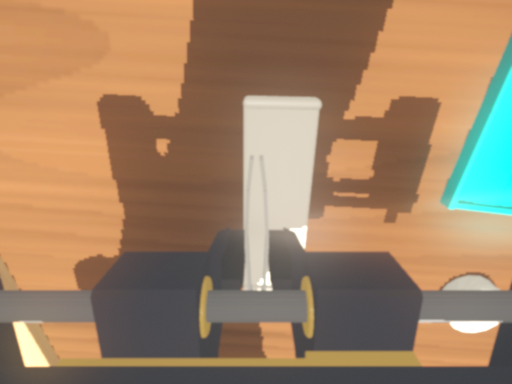

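Request:
play_rows:
  increments:
    - [0.05,6,-2,5,0,-0.002,0.01]
    - [0.05,6,-2,5,0,-0.001,0.009]
    - [0.05,0,0,0,0,0,0]
    - [0.05,0,0,0,0,0,0]
    - [0.05,0,0,0,0,0,0]
    - [0.05,0,0,0,0,0,0]
    - [0.05,0,0,0,0,0,0]
    - [0.05,0,0,0,0,0,0]

```text
clock: 18.85
tool_pos: [0.6127, 0.1488, 0.0274]
eef_rot: [0.718, -0.693, -0.058, 0.046]
contact_force: [0.2, -0.8, -0.1]
opening: 0.143
```

```bash
python3 q.py; python3 rel.py .6127 .1499 .0125; python3 snap.py wrist w13; python3 - <<'E'
from mw import *
im,c,H,S,V=load("w13")
b=cv2.resize(im[80:300,180:340],None,fx=3.5,fy=2.7,interpolation=cv2.INTER_CUBIC); cv2.imwrite("pics/w13c.png",b)
E
```

```text
18.85 [0.6127 0.1488 0.0274] [ 0.7175 -0.6926 -0.0584  0.0463] q [-0.5136  1.0927  0.4704  1.5356 -0.6523  0.8314 -1.2777] F [ 0.1573 -0.7885 -0.1159]
shift mm [-0.8073 -2.2039 14.7233] yaw -88.1 tilt z axis [-0.1479  0.0144 -0.9889]
18.90 [0.6127 0.1488 0.0274] [ 0.7175 -0.6926 -0.0584  0.0463] [ 0.5051  0.1616 -0.66  ] 0.140
```

View pics/w13c.png

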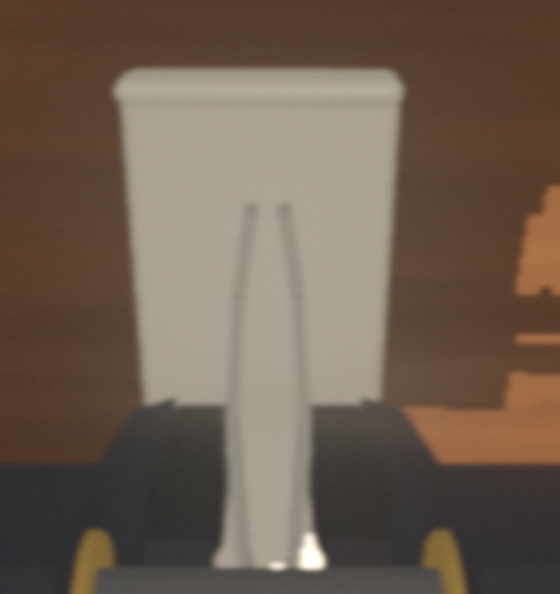

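Request:
play_rows:
  increments:
    - [0.05,-0.5,-1,6,0,0,0]
    - [0.05,0,-1,6,0,0,0]
    - [0.05,0,0,2.5,0,0,0]
    - [0.05,0,0,0,0,0,0]
    - [0.05,0,0,0,0,0,0]
    - [0.05,0,0,0,0,0,0]
    - [0.05,0,0,0,0,0,0]
    - [0.05,0,0,0,0,0,0]

```text
clock: 19.9
tool_pos: [0.6125, 0.1498, 0.0118]
eef_rot: [0.718, -0.693, -0.058, 0.046]
contact_force: [0.3, 0.4, -0.3]
opening: 0.136
```

```bash
python3 q.py; python3 rel.py .6127 .1499 .0112
```

```text
19.90 [0.6125 0.1498 0.0118] [ 0.7175 -0.6925 -0.0585  0.0462] q [-0.5097  1.1141  0.459   1.5348 -0.6629  0.8096 -1.2714] F [ 0.3408  0.3692 -0.2514]
shift mm [-0.0769 -0.2585  0.5924] yaw -88.1 tilt z axis [-0.1479  0.0147 -0.9889]
```

Request:
play_rows:
  increments:
    - [0.05,0,0,0.5,0,0,0]
    - [0.2,0,0,0,0,0,0]
    - [0.3,0,0,0,0,0,0]
    - [0.4,0,0,0,0,0,0]
    - [0.4,0,0,0,0,0,0]
    - [0.4,0,6,-40,0,0,0]
    - [0.4,0,6,-40,0,0,0]
    - [0.4,0,30,-40,0,0,0]

```text
clock: 20.9
tool_pos: [0.5872, 0.1462, 0.1353]
eef_rot: [0.717, -0.692, -0.06, 0.049]
contact_force: [0.6, -0.2, 0.8]
opening: 0.403
```

```bash
python3 q.py; python3 snap.py wrist w14
```

```text
20.90 [0.5872 0.1462 0.1353] [ 0.7173 -0.6924 -0.06    0.0489] q [-0.563   0.9259  0.5426  1.5868 -0.5815  0.9574 -1.3172] F [ 0.6278 -0.1825  0.8208]
20.95 [0.5862 0.1458 0.141 ] [ 0.7172 -0.6927 -0.0595  0.0473] [-3.1406 -0.7743  3.6357] 0.399
```

View pics/w14.png

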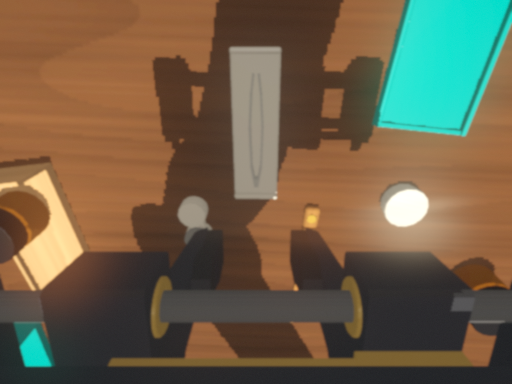

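The tweezers lie centred in the rest, from (256,70) to (256,183), with the rest spanning v 47–198. Next is the hair stick.

```bash
python3 plan.py .455 .096 .165 -92.8 .4 lin 40 keep
```

```text
clock 20.95 pos [0.5862 0.1458 0.141 ] L 142 n 4 yaw+0 turn [ 0.0016 -0.0123  0.0811]
[0.4, 11.2, 33.7, -1.2, 0.0, -0.003, 0.02]
[0.4, 11.9, 33.5, -1.2, 0.0, -0.003, 0.02]
[0.4, 12.6, 33.3, -1.3, 0.0, -0.003, 0.02]
[0.4, 13.3, 33.0, -1.3, 0.0, -0.003, 0.02]
```

Request:
play_rows:
  increments:
    - [0.4,11,34,-1,0,-0.003,0.02]
    - [0.4,12,34,-1,0,-0.003,0.02]
    - [0.4,13,33,-1,0,-0.003,0.02]
    - [0.4,13,33,-1,0,-0.003,0.02]
    - [0.4,0,0,0,0,0,0]
    - [0.4,0,0,0,0,0,0]
    - [0.4,0,0,0,0,0,0]
    - [0.4,0,0,0,0,0,0]

```text
clock: 21.95
tool_pos: [0.4537, 0.0957, 0.166]
eef_rot: [-0.689, 0.721, 0.06, -0.042]
contact_force: [0.5, -0.4, -0.3]
opening: 0.397
```

```bash
python3 q.py; python3 snap.py wrist w15; python3 rel.py .46 .096 .06
```

```text
21.95 [0.4537 0.0957 0.166 ] [-0.6887  0.7214  0.0598 -0.0421] q [-0.583   0.7294  0.5439  2.0128 -0.6248  0.7269 -1.2275] F [ 0.5177 -0.4298 -0.303 ]
22.00 [0.4537 0.0957 0.166 ] [-0.6887  0.7214  0.0598 -0.0421] [-0.445   0.1255  0.4623] 0.402
shift mm [  1.6583 -21.5274 103.9664] yaw -92.7 tilt z axis [-0.1432  0.0283 -0.9893]
```

View pics/w15.png

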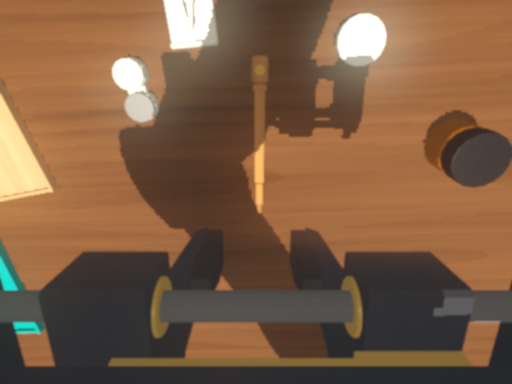

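```bash
python3 - <<'E'
from mw import *
im,c,H,S,V=load("w15")
b=cv2.resize(im[40:240,215:305],None,fx=6,fy=3,interpolation=cv2.INTER_CUBIC); cv2.imwrite("pics/w15c.png",b)
P=[]
for v in range(90,205,8):
    row=im[v,240:282].astype(int); g=row[:,2]-row[:,0]; th=(g.max()+np.median(g))/2; u=np.where(g>th)[0]+240; P.append((v,u.min(),u.max(),*(ray(c,(u.min()+u.max())/2,v,.007)[:2]*1000)))
for p in P: print(np.round(p,1))
P=np.array(P); f=np.polyfit(P[:,3],P[:,4],1); print("yaw",np.rad2deg(np.arctan(f[0])),"y at 461",np.polyval(f,461))
print(ray(c,260,55,.009)*1000,ray(c,260,214,.005)*1000)
E
```

```text
[ 90.  253.  265.  511.2  93.3]
[ 98.  254.  264.  504.1  93.6]
[106.  254.  264.  496.9  93.9]
[114.  254.  264.  489.5  94.3]
[122.  254.  264.  481.9  94.6]
[130.  268.  277.  473.6  81.9]
[138.  266.  281.  465.7  81.2]
[146.  259.  264.  458.1  93.2]
[154.  255.  263.  449.9  96. ]
[162.  254.  263.  441.5  96.9]
[170.  254.  263.  432.8  97.3]
[178.  254.  263.  423.9  97.7]
[186.  255.  262.  414.8  98.1]
[194.  255.  262.  405.5  98.5]
[202.  256.  262.  395.9  98.4]
yaw -3.862416074425236 y at 461 93.60695246402237
[540.4551  91.142    9.    ] [379.9006  98.0021   5.    ]
```

View pics/w15c.png

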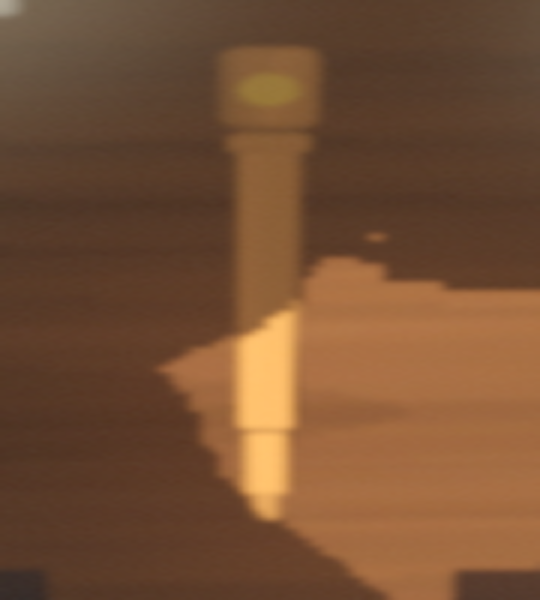

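```bash
python3 rel.py .4602 .0957 .04
```

```text
shift mm [  2.3806 -24.6249 123.7152] yaw -92.7 tilt z axis [-0.1432  0.0283 -0.9893]
```

Request:
play_rows:
  increments:
    - [0.4,0.5,-6,31,0,0,0]
    - [0.4,0.5,-6,31,0,0,0]
    - [0.4,0.5,-6,31,0,0,0]
    - [0.4,0.5,-6,31,0,0,0]
    - [0.4,0,0,0,0,0,0]
    - [0.4,0,0,0,0,0,0]
    - [0.4,0,0,0,0,0,0]
    - [0.4,0,0,0,0,0,0]

```text
clock: 23.0
tool_pos: [0.465, 0.0973, 0.0381]
eef_rot: [-0.69, 0.721, 0.057, -0.039]
contact_force: [-0.4, -0.1, -0.1]
opening: 0.403
```

```bash
python3 q.py; python3 rel.py .4602 .0957 .0035
```

```text
23.00 [0.465  0.0973 0.0381] [-0.6897  0.7208  0.0572 -0.0389] q [-0.4539  0.9368  0.33    2.0376 -0.8112  0.4544 -1.0729] F [-0.4032 -0.0832 -0.1239]
shift mm [ 2.5973 -0.0223 34.9152] yaw -92.6 tilt z axis [-0.135   0.0289 -0.9904]
```

Request:
play_rows:
  increments:
    - [0.4,2.5,0,12,0,0,0]
    - [0.4,0,0,12,0,0,0]
    - [0.4,0,0,9,0,0,0]
    - [0.4,0,0,0,0,0,0]
    - [0.4,0,0,0,0,0,0]
    - [0.4,0,0,0,0,0,0]
    - [0.4,0,0,0,0,0,0]
    - [0.4,0,0,0,0,0,0]

```text
clock: 24.0
tool_pos: [0.4606, 0.0958, 0.0038]
eef_rot: [-0.69, 0.721, 0.057, -0.038]
contact_force: [-0.5, 0.6, 0.3]
opening: 0.4
```

```bash
python3 q.py; python3 rel.py .4602 .0957 .0032
```

```text
24.00 [0.4606 0.0958 0.0038] [-0.6898  0.7208  0.0569 -0.0383] q [-0.4095  0.9899  0.2529  2.0495 -0.86    0.3635 -1.0267] F [-0.5475  0.5948  0.2625]
shift mm [0.1291 0.2772 0.687 ] yaw -92.6 tilt z axis [-0.1337  0.0292 -0.9906]
```

Request:
play_rows:
  increments:
    - [0.2,0,0,0.5,0,0,0]
    - [0.05,0,0,0,0,0,0]
    - [0.05,0,0,0,0,0,0]
    - [0.05,0,0,0,0,0,0]
    - [0.05,0,0,0,0,0,0]
    - [0.05,0,2,-15,0,0,0]
    - [0.05,0,0,-50,0,0,0]
    - [0.05,0,0,-50,0,0,0]
  grip_force: 12

```text
clock: 25.0
tool_pos: [0.4717, 0.0923, 0.1197]
eef_rot: [-0.689, 0.721, 0.059, -0.041]
contact_force: [0.0, 1.3, 0.1]
opening: 0.111
```

```bash
python3 q.py; python3 plan.py .545 -.147 .175 -90.5 .05 cyl 40 keep
```

```text
25.00 [0.4717 0.0923 0.1197] [-0.6892  0.7209  0.0593 -0.041 ] q [-0.5317  0.8177  0.4914  1.9944 -0.6926  0.6593 -1.1626] F [0.0011 1.327  0.0991]
clock 25.00 pos [0.4717 0.0923 0.1197] L 259 n 7 yaw+0 turn [-0.0009  0.0054 -0.0374]
[0.05, 28.4, -16.8, -11.1, -0.0, 0.001, -0.005]
[0.05, 30.4, -14.9, -10.8, -0.0, 0.001, -0.005]
[0.05, 32.3, -12.8, -10.6, -0.0, 0.001, -0.005]
[0.05, 34.0, -10.5, -10.3, -0.0, 0.001, -0.005]
[0.05, 35.5, -8.0, -9.9, -0.0, 0.001, -0.005]
[0.05, 36.8, -5.3, -9.6, -0.0, 0.001, -0.005]
[0.05, 38.0, -2.6, -9.2, -0.0, 0.001, -0.005]
```

Request:
play_rows:
  increments:
    - [0.05,28,-17,-11,0,0.001,-0.005]
    - [0.05,30,-15,-11,0,0.001,-0.005]
    - [0.05,32,-13,-11,0,0.001,-0.005]
    - [0.05,34,-10,-10,0,0.001,-0.005]
    - [0.05,36,-8,-10,0,0.001,-0.005]
    - [0.05,37,-5,-10,0,0.001,-0.005]
    - [0.05,38,-3,-9,0,0.001,-0.005]
    - [0.05,0,0,0,0,0,0]

```text
clock: 26.0
tool_pos: [0.5474, -0.1534, 0.1896]
eef_rot: [-0.703, 0.708, 0.054, -0.04]
contact_force: [0.9, 0.1, 0.6]
opening: 0.112
```

```bash
sleep 0; python3 q.py; python3 snap.py wrist w16; python3 q.py
```

```text
26.00 [ 0.5474 -0.1534  0.1896] [-0.7031  0.7079  0.0538 -0.0399] q [-0.1193  0.8083  0.579   1.6827 -0.4803  0.9404 -0.9198] F [0.8807 0.0559 0.6263]
26.05 [ 0.5474 -0.1506  0.1889] [-0.7041  0.7069  0.0551 -0.0394] [-0.7041  0.3338 -0.1301] 0.109
26.05 [ 0.5474 -0.1506  0.1889] [-0.7041  0.7069  0.0551 -0.0394] q [-0.1214  0.8085  0.5764  1.6837 -0.4813  0.9406 -0.92  ] F [-0.7041  0.3338 -0.1301]
```

View pics/w16.png

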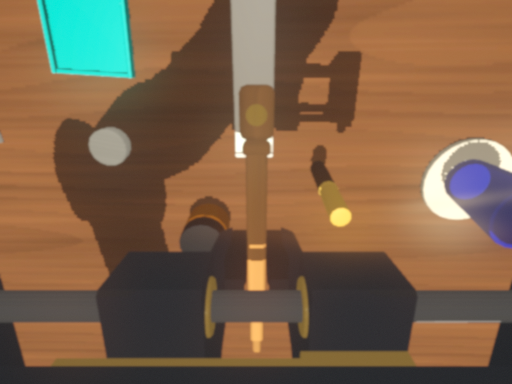

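```bash
python3 - <<'E'
from mw import *
im,c,H,S,V=load("w16")
m=((S<75)&(V>95)); L=[];Rr=[]
for v in range(3,82,4):
    u=np.where(m[v,215:300])[0]+215; L.append(ray(c,u.min()-.5,v,.008)[:2]*1000); Rr.append(ray(c,u.max()+.5,v,.008)[:2]*1000)
for P in (np.array(L),np.array(Rr)):
    f=np.polyfit(P[:,0],P[:,1],1); print("yaw",np.rad2deg(np.arctan(f[0])),"y at 634.5",np.polyval(f,634.5), np.abs(P[:,1]-np.polyval(f,P[:,0])).max(),P[:,0].min(),P[:,0].max())
print("near end",ray(c,255,157,.006)*1000, "head",ray(c,257,86,.1955)*1000)
print("head edges",ray(c,240,100,.1955)*1000,ray(c,274,100,.1955)*1000)
b=cv2.resize(im[60:360,200:320],None,fx=4,fy=2,interpolation=cv2.INTER_CUBIC); cv2.imwrite("pics/w16c.png",b)
im,c,H,S,V=load("t7"); 
P=np.array([ray(c,u,v,.010)[:2] for v,u in zip(*np.where(((S<60)&(V>190))[110:180,295:320]))]) if 0 else None
m=((S<60)&(V>190)).astype(np.uint8); m[:, :295]=0;m[:,320:]=0;m[:110]=0;m[180:]=0
cs,_=cv2.findContours(m,cv2.RETR_EXTERNAL,cv2.CHAIN_APPROX_NONE); k=max(cs,key=cv2.contourArea)[:,0]; print(k.min(0),k.max(0))
print("far",ray(c,307,k[:,1].min()-.5,.013)*1000,"near",ray(c,307,k[:,1].max()+.5,.006)*1000)
E
```

```text
yaw -0.07686337795642754 y at 634.5 -127.49073924840118 0.4891968082669962 614.5011747638492 678.1919550818665
yaw -0.08968976300018706 y at 634.5 -168.65871017414327 0.4913933933720216 614.2436634064347 677.7746269936524
near end [ 534.1041 -148.8679    6.    ] head [ 627.2042 -154.9355  195.5   ]
head edges [ 621.8266 -147.9886  195.5   ] [ 621.7566 -161.7938  195.5   ]
[300 118] [312 173]
far [ 730.8502 -150.2804   13.    ] near [ 538.369 -148.685    6.   ]
```

View pics/w16c.png

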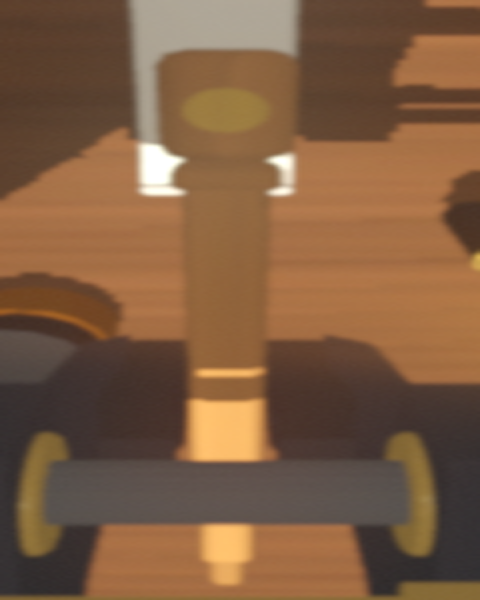

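```bash
python3 plan.py .634 -.148 .05 -89.8 .05 lin 35 keep
```

```text
clock 26.05 pos [ 0.5474 -0.1506  0.1889] L 164 n 5 yaw+0 turn [-0.0002  0.0012 -0.0089]
[0.05, -0.0, -20.9, 25.2, -0.0, 0.0, -0.002]
[0.05, 0.0, -20.9, 25.2, -0.0, 0.0, -0.002]
[0.05, 0.1, -20.9, 25.2, -0.0, 0.0, -0.002]
[0.05, 0.1, -20.9, 25.2, -0.0, 0.0, -0.002]
[0.05, 0.1, -20.9, 25.2, -0.0, 0.0, -0.002]
```

Request:
play_rows:
  increments:
    - [0.05,0,-21,25,0,0,-0.002]
    - [0.05,0,-21,25,0,0,-0.002]
    - [0.05,0,-21,25,0,0,-0.002]
    - [0.05,0,-21,25,0,0,-0.002]
    - [0.05,0,-21,25,0,0,-0.002]
    - [0.05,0,0,0,0,0,0]
    - [0.05,0,0,0,0,0,0]
    - [0.05,0,0,0,0,0,0]

```text
clock: 27.05
tool_pos: [0.6349, -0.1315, 0.0499]
eef_rot: [0.711, -0.699, -0.061, 0.037]
contact_force: [-0.8, 0.1, 0.0]
opening: 0.113
```

```bash
python3 q.py; python3 rel.py .634 -.148 .025
```

```text
27.05 [ 0.6349 -0.1315  0.0499] [ 0.7115 -0.6991 -0.0607  0.037 ] q [-0.0915  1.0797  0.4873  1.4703 -0.5705  0.8865 -0.9494] F [-0.7877  0.0787  0.0436]
shift mm [17.362  -2.2285 24.2699] yaw -89.1 tilt z axis [-0.1381  0.0321 -0.9899]
```

Request:
play_rows:
  increments:
    - [0.05,9,0,4,0,0,0.006]
    - [0.05,8,0,4,0,0,0.006]
    - [0.05,0,0,0,0,0,0]
    - [0.05,0,-2,8,0,0,0]
    - [0.05,0,0,8,0,0,0]
    - [0.05,0,0,0,0,0,0]
    - [0.05,0,0,0,0,0,0]
    - [0.05,0,0,0,0,0,0]

```text
clock: 28.05
tool_pos: [0.6335, -0.1496, 0.0253]
eef_rot: [0.706, -0.704, -0.06, 0.037]
contact_force: [-0.4, 0.4, -0.1]
opening: 0.111
```

```bash
python3 q.py; python3 rel.py .634 -.148 .0115; python3 snap.py wrist w17;python3 snap.py top t17; python3 - <<'E'
from mw import *
im,c,H,S,V=load("w17")
b=cv2.resize(im[20:300,180:340],None,fx=3.5,fy=2.1,interpolation=cv2.INTER_CUBIC); cv2.imwrite("pics/w17c.png",b)
E
```

```text
28.05 [ 0.6335 -0.1496  0.0253] [ 0.7065 -0.7042 -0.0598  0.0371] q [-0.0593  1.1154  0.4755  1.4641 -0.583   0.8549 -0.9318] F [-0.3893  0.3865 -0.0776]
shift mm [-1.1847 -2.41   13.6823] yaw -89.9 tilt z axis [-0.1368  0.0318 -0.9901]
28.10 [ 0.6335 -0.1497  0.0254] [ 0.7065 -0.7042 -0.0597  0.0371] [-0.1373 -0.2125 -0.0439] 0.113
28.15 [ 0.6335 -0.1497  0.0254] [ 0.7065 -0.7042 -0.0597  0.0371] [ 1.3174  0.0304 -0.6586] 0.106
```

View pics/w17c.png

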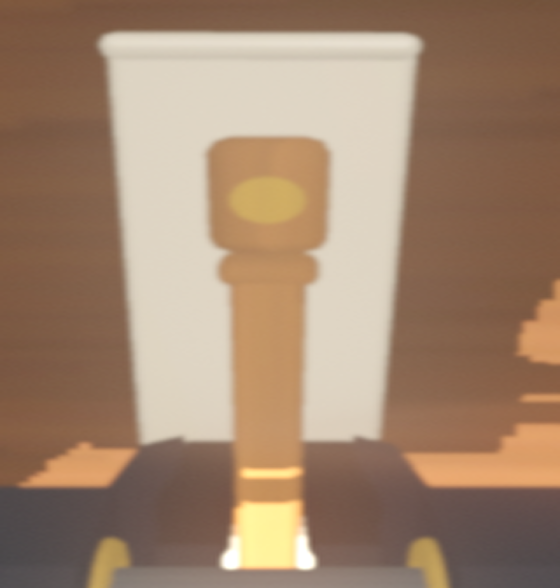

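```bash
python3 - <<'E'
from mw import *
im,c,H,S,V=load("w17")
u=lambda x:180+x/3.5
v=lambda y:20+y/2.1
print("far outer top",ray(c,u(260),v(36),.013)*1000,"inner base",ray(c,u(260),v(60),.008)*1000)
print("head",ray(c,u(268),v(137),.031)*1000)
print("rest edges",ray(c,u(122),v(200),.008)*1000,ray(c,u(402),v(200),.008)*1000)
E
```

```text
far outer top [ 731.2619 -148.821    13.    ] inner base [ 726.8176 -148.6232    8.    ]
head [ 713.6125 -150.3952   31.    ]
rest edges [ 697.0773 -129.2192    8.    ] [ 697.377  -168.3366    8.    ]
```

Request:
play_rows:
  increments:
    - [0.05,-1,-1,6,0,0,0]
    - [0.05,0,-1,5,0,0,0]
    - [0.05,0,0,2,0,0,0]
    - [0.05,0,0,0,0,0,0]
    - [0.05,0,0,0,0,0,0]
    - [0.05,0,0,0,0,0,0]
    - [0.05,0,0,0,0,0,0]
    - [0.05,0,0,0,0,0,0]

```text
clock: 29.15
tool_pos: [0.634, -0.1482, 0.0117]
eef_rot: [0.707, -0.704, -0.059, 0.037]
contact_force: [0.2, 1.1, -0.2]
opening: 0.11
```

```bash
python3 q.py; python3 rel.py .634 -.1483 .0113
```

```text
29.15 [ 0.634  -0.1482  0.0117] [ 0.7065 -0.7042 -0.0595  0.0369] q [-0.0577  1.1338  0.4668  1.4637 -0.5914  0.8355 -0.9287] F [ 0.1993  1.0564 -0.2433]
shift mm [ 0.1061 -0.0648  0.4053] yaw -89.9 tilt z axis [-0.136   0.0317 -0.9902]
```

Request:
play_rows:
  increments:
    - [0.05,0,0,0.5,0,0,0]
    - [0.2,0,0,0,0,0,0]
    - [0.3,0,0,0,0,0,0]
    - [0.3,0,0,0,0,0,0]
    - [0.3,0,0,0,0,0,0]
    - [0.3,0,4,-40,0,0,0]
    - [0.3,0,4,-45,0,0,0]
    - [0.3,0,20,-50,0,0,0]

```text
clock: 30.15
tool_pos: [0.6224, -0.1509, 0.1473]
eef_rot: [0.707, -0.704, -0.064, 0.039]
contact_force: [0.3, -0.4, 1.0]
opening: 0.303
```

```bash
python3 q.py; python3 snap.py wrist w18; python3 q.py
```

```text
30.15 [ 0.6224 -0.1509  0.1473] [ 0.7067 -0.7036 -0.0636  0.0389] q [-0.0884  0.9529  0.5487  1.4548 -0.5074  1.0358 -0.9688] F [ 0.2831 -0.3873  1.0462]
30.20 [ 0.6237 -0.1541  0.155 ] [ 0.7061 -0.7047 -0.0592  0.0374] [-0.5557 -2.2267  4.6084] 0.301
30.20 [ 0.6237 -0.1541  0.155 ] [ 0.7061 -0.7047 -0.0592  0.0374] q [-0.0885  0.9426  0.5556  1.4532 -0.5054  1.0394 -0.9689] F [-0.5557 -2.2267  4.6084]
```

View pics/w18.png

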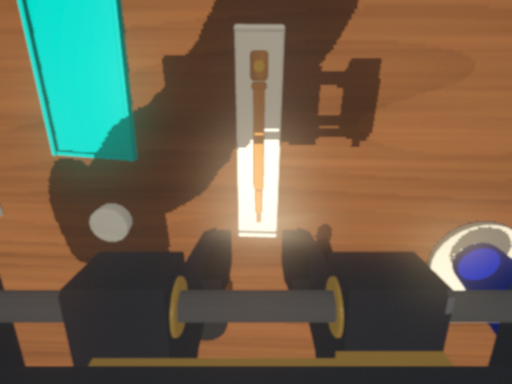

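```bash
python3 plan.py .455 .362 .19 -80.7 1 cyl 45
```

```text
clock 30.20 pos [ 0.6237 -0.1541  0.155 ] L 564 n 13 yaw+0 turn [ 0.134   0.0419 -0.1601]
[1.0, -45.1, -4.4, -1.9, 0.01, 0.003, -0.012]
[1.0, -44.9, -1.8, -1.6, 0.01, 0.003, -0.012]
[1.0, -44.6, 0.8, -1.4, 0.01, 0.003, -0.012]
[1.0, -44.2, 3.3, -1.2, 0.01, 0.003, -0.012]
[1.0, -43.6, 5.9, -1.1, 0.01, 0.003, -0.012]
[1.0, -42.9, 8.3, -1.1, 0.01, 0.003, -0.012]
[1.0, -42.0, 10.7, -1.1, 0.01, 0.003, -0.012]
[1.0, -41.0, 13.1, -1.2, 0.01, 0.003, -0.012]
[1.0, -39.8, 15.3, -1.3, 0.01, 0.003, -0.012]
[1.0, -38.6, 17.5, -1.5, 0.01, 0.003, -0.012]
[1.0, -37.2, 19.6, -1.7, 0.01, 0.003, -0.012]
[1.0, -35.7, 21.5, -2.0, 0.01, 0.003, -0.012]
[1.0, -34.1, 23.4, -2.3, 0.01, 0.003, -0.012]
```

Request:
play_rows:
  increments:
    - [0.3,-45,-4,-2,0.01,0.003,-0.012]
    - [0.3,-45,-2,-2,0.01,0.003,-0.012]
    - [0.5,-45,1,-2,0.01,0.003,-0.012]
    - [0.7,-44,3,-2,0.01,0.003,-0.012]
    - [1,-44,6,-2,0.01,0.003,-0.012]
    - [1,-43,8,-2,0.01,0.003,-0.012]
    - [1,-42,11,-2,0.01,0.003,-0.012]
    - [1,-41,13,-2,0.01,0.003,-0.012]

```text
clock: 31.2
tool_pos: [0.5769, 0.1955, 0.1838]
eef_rot: [0.739, -0.674, -0.019, 0.013]
contact_force: [0.9, 0.8, 0.5]
opening: 0.956
```

```bash
python3 plan.py .455 .362 .19 -80.7 1 cyl 45
```

```text
clock 31.20 pos [0.5769 0.1955 0.1838] L 207 n 5 yaw+0 turn [ 0.0436  0.0119 -0.0707]
[1.0, -38.9, 16.5, -0.1, 0.009, 0.002, -0.014]
[1.0, -37.6, 18.5, -0.3, 0.009, 0.002, -0.014]
[1.0, -36.1, 20.4, -0.5, 0.009, 0.002, -0.014]
[1.0, -34.6, 22.2, -0.7, 0.009, 0.002, -0.014]
[1.0, -33.0, 23.9, -0.9, 0.009, 0.002, -0.014]
```

Request:
play_rows:
  increments:
    - [1,-39,16,0,0.009,0.002,-0.014]
    - [1,-38,18,0,0.009,0.002,-0.014]
    - [1,-36,20,0,0.009,0.002,-0.014]
    - [1,-34,22,-1,0.009,0.002,-0.014]
    - [1,-32,22,-1,0.009,0.002,-0.01]
    - [1,0,0,0,0,0,0]
    - [1,0,0,0,0,0,0]
    - [1,0,0,0,0,0,0]

```text
clock: 32.2
tool_pos: [0.453, 0.37, 0.189]
eef_rot: [0.763, -0.646, 0.0, -0.003]
contact_force: [0.4, -0.4, -0.1]
opening: 0.995
```

```bash
python3 q.py; python3 snap.py wrist w19
```

```text
32.20 [0.453 0.37  0.189] [ 0.7632 -0.6461  0.0001 -0.0027] q [-1.0977  0.7793  0.6084  1.7701 -0.608   0.7825 -1.5866] F [ 0.3691 -0.4123 -0.0532]
32.25 [0.4533 0.3697 0.1891] [ 0.763  -0.6464  0.0002 -0.0028] [ 1.3627 -0.3632 -0.5559] 1.000
```

View pics/w19.png

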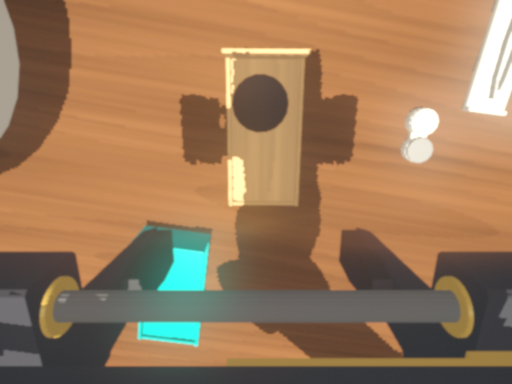

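```bash
python3 - <<'E'
from mw import *
from scipy.optimize import least_squares
im,c,H,S,V=load("w19")
b=cv2.resize(im[35:220,205:325],None,fx=5,fy=3.2,interpolation=cv2.INTER_CUBIC); cv2.imwrite("pics/w19c.png",b)
m=((V<95)).astype(np.uint8); m[:, :228]=0; m[:,292:]=0; m[:70]=0; m[136:]=0
cs,_=cv2.findContours(m,cv2.RETR_EXTERNAL,cv2.CHAIN_APPROX_NONE); k=max(cs,key=cv2.contourArea)[:,0].astype(float)
P=np.array([ray(c,u,v,.056)[:2] for u,v in k]); f=least_squares(lambda x:np.hypot(*(P-x).T)-.025,P.mean(0),loss="soft_l1",f_scale=.001); print("jar",f.x*1000,np.abs(f.fun).max()*1000, cv2.minEnclosingCircle((P*1000).astype(np.float32)))
E
```

```text
jar [513.5994 369.404 ] 14.087331283183143 ((521.2340087890625, 378.0061950683594), 22.882041931152344)
```

View pics/w19c.png

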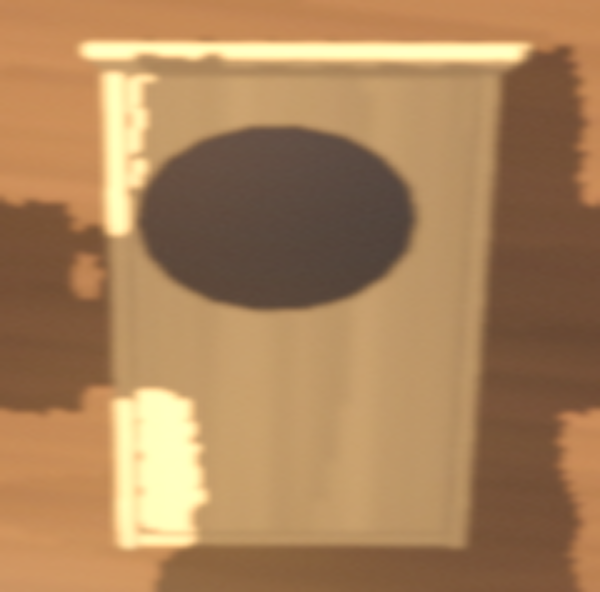

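```bash
python3 - <<'E'
from mw import *
im,c,H,S,V=load("w19")
px=lambda x,y:(205+x/5,35+y/3.2)
g=lambda x,y,z:(ray(c,*px(x,y),z)*1000)[:2]
print("jar",g(277.5,218,.056), "l/r",g(140,218,.056),g(415,218,.056))
fl,fr=g(118,547,.008),g(467,547,.008); print("front",fl,fr,np.linalg.norm(fl-fr),"yaw",np.rad2deg(np.arctan2(*(fl-fr)[::-1]))-90)
bl,br=g(82,42,.045),g(530,42,.045); print("board",bl,br,np.linalg.norm(bl-br),"yaw",np.rad2deg(np.arctan2(*(bl-br)[::-1]))-90)
F=(fl+fr)/2;B=(bl+br)/2; print("len",np.linalg.norm(B-F),"yaw",np.rad2deg(np.arctan2(*(B-F)[::-1])),"centre",(F+B)/2)
sl,sr=g(108,240,.010),g(490,240,.010); print("sides",sl,sr,np.linalg.norm(sl-sr),(sl+sr)/2)
E
python3 rel.py .521 .379 .1
```

```text
jar [521.6685 377.8956] l/r [517.6858 401.6548] [525.6486 354.1524]
front [404.5307 393.9693] [417.6946 316.078 ] 78.99580106434195 yaw 9.592586628250771
board [561.1627 418.9883] [573.9587 342.3623] 77.68706595819242 yaw 9.480501110472659
len 158.5371072698848 yaw 9.31152526514168 centre [489.3367 367.8495]
sides [508.522 410.523] [521.4945 333.1734] 78.42982960331662 [515.0082 371.8482]
shift mm [  2.2189 -67.9076  89.3509] yaw -80.5 tilt z axis [ 0.0039  0.0039 -1.    ]
```

Request:
play_rows:
  increments:
    - [1,1.5,-34,30,0,0,0]
    - [1,1.5,-34,30,0,0,0]
    - [1,0,0,0,0,0,0]
    - [1,0,0,0,0,0,0]
    - [1,0,0,0,0,0,0]
    - [1,0,0,0,0,0,0]
    - [1,0,0,0,0,0,0]
    - [1,0,0,0,0,0,0]

```text
clock: 33.25
tool_pos: [0.5247, 0.3754, 0.1313]
eef_rot: [0.761, -0.648, 0.001, -0.005]
contact_force: [-0.5, 0.0, 0.2]
opening: 1.002
```

```bash
python3 q.py; python3 rel.py .5215 .3781 .024
```

```text
33.25 [0.5247 0.3754 0.1313] [ 0.7613 -0.6484  0.0006 -0.0045] q [-0.9775  0.9185  0.5589  1.6229 -0.643   0.7815 -1.5411] F [-0.4941  0.042   0.2146]
shift mm [ -2.6136   3.5922 107.2685] yaw -80.8 tilt z axis [ 0.0069  0.0061 -1.    ]
```

Request:
play_rows:
  increments:
    - [1,-2.5,3.5,15,0,0,0]
    - [1,0,0,20,0,0,0]
    - [1,0,0,20,0,0,0]
    - [1,0,0,20,0,0,0]
    - [1,0,0,20,0,0,0]
    - [1,0,0,0,0,0,0]
    - [1,0,0,0,0,0,0]
    - [1,0,0,0,0,0,0]

```text
clock: 34.25
tool_pos: [0.5203, 0.3776, 0.0278]
eef_rot: [0.761, -0.648, 0.0, -0.003]
contact_force: [0.3, 0.2, -0.8]
opening: 0.999
```

```bash
python3 q.py; python3 rel.py .5215 .3781 .024
```

```text
34.25 [0.5203 0.3776 0.0278] [ 0.7613 -0.6484  0.0003 -0.0032] q [-0.9339  1.0516  0.4525  1.6559 -0.733   0.6042 -1.4731] F [ 0.2676  0.1884 -0.7801]
shift mm [-0.2964 -1.2132  3.8059] yaw -80.8 tilt z axis [ 0.0046  0.0045 -1.    ]
```

Request:
play_rows:
  increments:
    - [1,0,-1,3,0,0,0]
    - [0.7,0,0,0,0,0,0]
    - [0.5,0,0,0,0,0,0]
    - [0.4,0,0,0,0,0,0]
    - [0.4,0,0,0,0,0,0]
    - [0.4,0,0,0,0,0,0]
    - [0.4,0,0,0,0,0,0]
    - [0.4,0,0,-10,0,0,0]
  grip_force: 20

```text
clock: 35.25
tool_pos: [0.5214, 0.3781, 0.0358]
eef_rot: [0.761, -0.648, 0.0, -0.004]
contact_force: [0.2, 0.4, -1.6]
opening: 0.557
```

```bash
python3 q.py; python3 rel.py .4541 .3621 .034
```

```text
35.25 [0.5214 0.3781 0.0358] [ 0.7614 -0.6483  0.0002 -0.0037] q [-0.9372  1.0415  0.4612  1.6527 -0.7261  0.6182 -1.4788] F [ 0.224   0.3758 -1.5715]
shift mm [ 5.0921 69.0278  1.3744] yaw -80.8 tilt z axis [ 0.0052  0.0053 -1.    ]
```

Request:
play_rows:
  increments:
    - [0.4,1,14,0,0,0,0]
    - [0.4,1,14,0,0,0,0]
    - [0.4,1,14,0,0,0,0]
    - [0.4,1,14,0,0,0,0]
    - [0.4,1,13,0,0,0,0]
    - [0.4,0,0,0,0,0,0]
    - [0.4,0,0,0,0,0,0]
    - [0.4,0,0,0,0,0,0]

```text
clock: 36.25
tool_pos: [0.4549, 0.3626, 0.0391]
eef_rot: [0.761, -0.648, 0.002, -0.007]
contact_force: [-0.7, 0.7, -2.5]
opening: 0.564
```

```bash
python3 q.py; python3 rel.py .4541 .3621 .0255; python3 snap.py wrist w20; python3 snap.py side s20; python3 - <<'E'
import cv2
im=cv2.imread("pics/s20.png"); a=cv2.resize(im[80:160,160:280],None,fx=3.3,fy=5,interpolation=cv2.INTER_CUBIC)
im=cv2.imread("pics/w20.png"); b=cv2.resize(im[:400,100:400],(350,400))
cv2.imwrite("pics/c20.png",cv2.hconcat([a,b]))
E
```

```text
36.25 [0.4549 0.3626 0.0391] [ 0.7613 -0.6484  0.0015 -0.0065] q [-0.972   0.9729  0.3909  1.8554 -0.7858  0.4592 -1.4281] F [-0.6688  0.674  -2.5255]
shift mm [ 0.4356  1.0579 13.5611] yaw -80.8 tilt z axis [ 0.0107  0.0079 -0.9999]
36.30 [0.4551 0.3625 0.0391] [ 0.7613 -0.6484  0.0016 -0.0066] [ 0.7699 -0.7063 -1.5113] 0.559
36.35 [0.4549 0.3625 0.039 ] [ 0.7613 -0.6484  0.0016 -0.0065] [-0.6724 -0.0543 -1.3861] 0.565
```

View pics/c20.png

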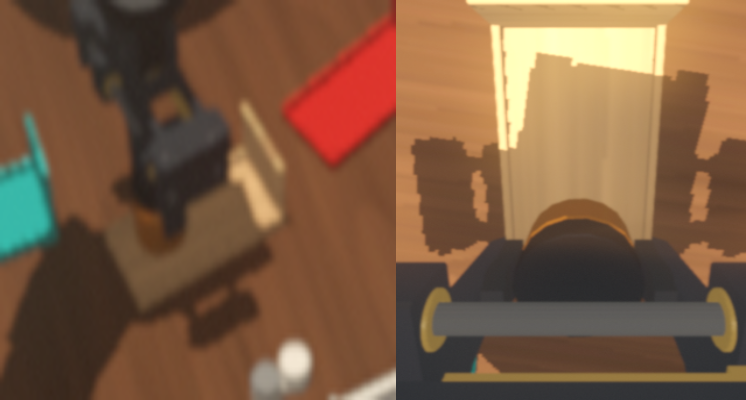

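Request:
play_rows:
  increments:
    - [0.4,0.5,1,5,0,0,0]
    - [0.4,0,0,5,0,0,0]
    - [0.4,0,0,2.5,0,0,0]
    - [0.4,0,0,1,0,0,0]
    - [0.4,0,0,0,0,0,0]
    - [0.4,0,0,0,0,0,0]
    - [0.4,0,0,0,0,0,0]
    - [0.4,0,0,0,0,0,0]

```text
clock: 37.35
tool_pos: [0.4549, 0.3619, 0.0263]
eef_rot: [0.761, -0.649, 0.001, -0.007]
contact_force: [-1.2, 1.0, 1.6]
opening: 0.561
```

```bash
python3 q.py; python3 rel.py .4541 .3621 .0248
```

```text
37.35 [0.4549 0.3619 0.0263] [ 0.761  -0.6487  0.0012 -0.0072] q [-0.9583  0.9903  0.3675  1.8581 -0.8001  0.4311 -1.4144] F [-1.173   1.0353  1.5853]
shift mm [-0.2856  0.778   1.5329] yaw -80.9 tilt z axis [ 0.0111  0.0094 -0.9999]
```

Request:
play_rows:
  increments:
    - [0.65,0,0,0,0,0,0]
    - [0.8,0,0,0,0,0,0]
    - [0.95,0,0,0,0,0,0]
    - [1,0,0,0,0,0,0]
    - [1,0,0,-20,0,0,0]
    - [1,0,0,-40,0,0,0]
    - [1,0,0,-45,0,0,0]
    - [1,0,30,-30,0,0,0]

```text
clock: 38.35
tool_pos: [0.4245, 0.3551, 0.1623]
eef_rot: [0.76, -0.649, 0.002, -0.006]
contact_force: [0.1, 1.0, 0.2]
opening: 0.998
```

```bash
python3 q.py; python3 snap.py wrist w21; python3 snap.py top t21
```

```text
38.35 [0.4245 0.3551 0.1623] [ 0.7604 -0.6494  0.0015 -0.0058] q [-1.1051  0.7762  0.5691  1.8922 -0.6648  0.6568 -1.5399] F [0.1154 1.0324 0.2136]
38.40 [0.4194 0.355  0.1643] [ 0.761  -0.6487 -0.0009 -0.0046] [-3.4391 -1.1286  1.5414] 1.001
38.45 [0.4205 0.3554 0.1626] [ 0.7613 -0.6484 -0.0005 -0.0046] [ 0.2686  0.1185 -0.1601] 0.999
```

View pics/w21.png

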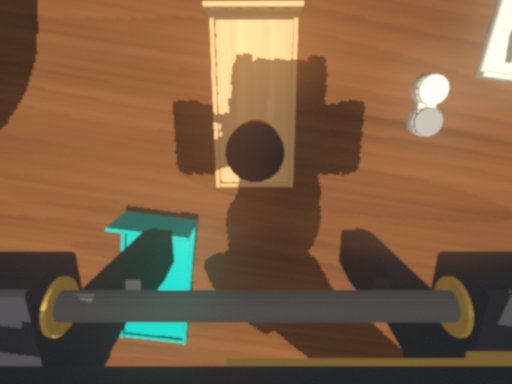

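```bash
python3 - <<'E'
from mw import *
im,c,H,S,V=load("w21")
J=ray(c,255.3,151.3,.056)[:2]*1000; d=J-np.array([489.6,368]); print(J,"lane",d@[.9864,.1642],d@[-.1642,.9864])
im,c,H,S,V=load("t21")
b=cv2.resize(im[140:225,120:185],None,fx=7,fy=6,interpolation=cv2.INTER_CUBIC); cv2.imwrite("pics/t21c.png",b)
E
```

```text
[455.6699 361.0625] lane -34.60781575622764 -1.2718040017439247
```

View pics/t21c.png

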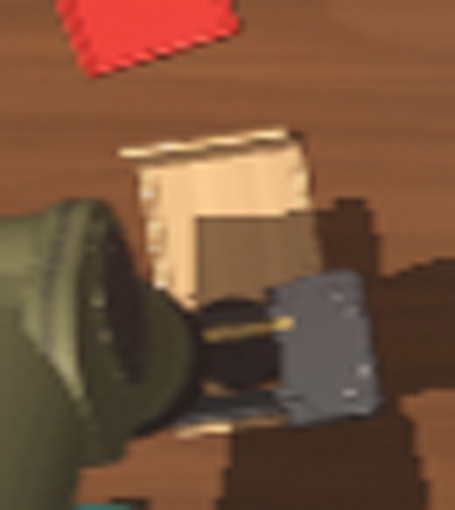

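```bash
python3 - <<'E'
s=open('plan.py').read()
s=s.replace("Rt=Ro.from_matrix(np.c_[X,np.cross(Z,X),Z])","Rt=Ro.from_matrix(np.c_[X,np.cross(Z,X),Z])*Ro.from_rotvec([TILT,0,0])")
s=s.replace('FLIP="flip" in a\n','FLIP="flip" in a\nTILT=0\nfor t in list(a):\n    if t.startswith("tilt="): TILT=float(t[5:]); a.remove(t)\n',1)
open('plan.py','w').write(s)
E
python3 plan.py .44 -.09 .17 -95 1 cyl 45 tilt=-0.15
```

```text
clock 38.45 pos [0.4205 0.3554 0.1626] L 463 n 11 yaw+0 turn [-0.1549 -0.011   0.2471]
[1.0, 43.7, -13.4, -0.9, -0.014, -0.001, 0.022]
[1.0, 43.8, -10.5, -1.1, -0.014, -0.001, 0.022]
[1.0, 43.6, -7.5, -1.2, -0.014, -0.001, 0.022]
[1.0, 43.3, -4.7, -1.2, -0.014, -0.001, 0.022]
[1.0, 42.8, -1.9, -1.1, -0.014, -0.001, 0.022]
[1.0, 42.0, 0.8, -1.0, -0.014, -0.001, 0.022]
[1.0, 41.2, 3.5, -0.7, -0.014, -0.001, 0.022]
[1.0, 40.2, 6.0, -0.4, -0.014, -0.001, 0.022]
[1.0, 39.0, 8.3, -0.0, -0.014, -0.001, 0.022]
[1.0, 37.7, 10.6, 0.5, -0.014, -0.001, 0.022]
[1.0, 36.2, 12.7, 1.0, -0.014, -0.001, 0.022]
```

Request:
play_rows:
  increments:
    - [1,44,-13,-1,-0.014,-0.001,0.022]
    - [1,44,-10,-1,-0.014,-0.001,0.022]
    - [1,44,-8,-1,-0.014,-0.001,0.022]
    - [1,43,-5,-1,-0.014,-0.001,0.022]
    - [1,43,-2,-1,-0.014,-0.001,0.022]
    - [1,42,1,-1,-0.014,-0.001,0.022]
    - [1,41,4,-1,-0.014,-0.001,0.022]
    - [1,40,6,0,-0.014,-0.001,0.022]

```text
clock: 39.45
tool_pos: [0.4825, 0.0151, 0.1603]
eef_rot: [-0.702, 0.71, 0.041, -0.037]
contact_force: [0.1, -0.2, 0.6]
opening: 0.999
```

```bash
python3 q.py; python3 plan.py .44 -.09 .17 -95 1 cyl 45 tilt=-0.15
```

```text
39.45 [0.4825 0.0151 0.1603] [-0.7024  0.7097  0.0408 -0.0365] q [-0.4281  0.7446  0.5361  1.9859 -0.5859  0.6901 -1.0834] F [ 0.1421 -0.2314  0.6122]
clock 39.45 pos [0.4825 0.0151 0.1603] L 114 n 3 yaw+0 turn [-0.0403 -0.0044  0.0768]
[1.0, 37.1, 11.4, -2.2, -0.013, -0.001, 0.026]
[1.0, 35.6, 13.3, -1.7, -0.013, -0.001, 0.026]
[1.0, 34.0, 15.0, -1.3, -0.013, -0.001, 0.026]
```

Request:
play_rows:
  increments:
    - [1,37,11,-2,-0.013,-0.001,0.026]
    - [1,34,13,-2,-0.013,-0.001,0.026]
    - [1,30,14,-2,-0.013,-0.001,0.026]
    - [1,0,0,0,0,0,0]
    - [1,0,0,0,0,0,0]
    - [1,0,0,0,0,0,0]
    - [1,0,0,0,0,0,0]
    - [1,0,0,0,0,0,0]

```text
clock: 40.45
tool_pos: [0.443, -0.09, 0.1664]
eef_rot: [-0.672, 0.737, 0.054, -0.052]
contact_force: [0.5, -0.4, 0.6]
opening: 1.001
```

```bash
python3 q.py; python3 snap.py wrist w22; python3 snap.py side s22; python3 snap.py top t22
```

```text
40.45 [ 0.443  -0.09    0.1664] [-0.6717  0.737   0.0545 -0.0525] q [-0.2383  0.728   0.5641  2.0333 -0.544   0.6972 -0.9713] F [ 0.5476 -0.4179  0.554 ]
40.50 [ 0.443  -0.09    0.1664] [-0.6717  0.737   0.0545 -0.0525] [-0.076   0.3569  0.563 ] 1.002
40.55 [ 0.4429 -0.0901  0.1665] [-0.6716  0.737   0.0545 -0.0525] [-0.3772 -0.1175 -0.1847] 1.000
40.60 [ 0.4429 -0.0903  0.1665] [-0.6715  0.7372  0.0544 -0.0525] [-0.9952 -0.5447 -0.2186] 1.000
```

View pics/w22.png

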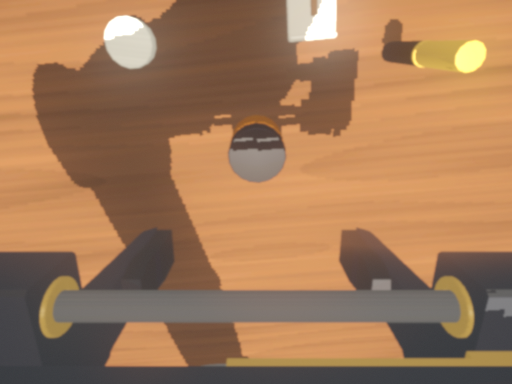

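View pics/t22.png

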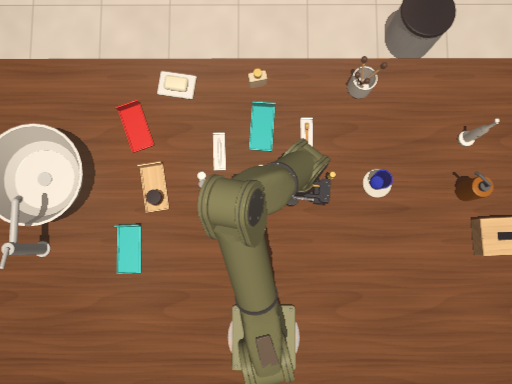

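```bash
python3 - <<'E'
from mw import *
im,c,H,S,V=load("w22")
b=cv2.resize(im[110:190,215:300],None,fx=6,fy=6,interpolation=cv2.INTER_CUBIC); cv2.imwrite("pics/w22c.png",b)
for p in [(257,153),(228,153),(286,153),(257,124),(257,182)]: print(p,ray(c,*p,.052)*1000)
E
python3 rel.py .4515 -.0915 .09
```

```text
(257, 153) [454.1944 -92.7046  52.    ]
(228, 153) [456.4774 -68.3075  52.    ]
(286, 153) [ 451.9096 -117.1206   52.    ]
(257, 124) [478.7497 -94.9419  52.    ]
(257, 182) [427.4325 -90.2661  52.    ]
shift mm [  0.0408 -20.1469  74.316 ] yaw -95.3 tilt z axis [-0.1504  0.0097 -0.9886]
```

View pics/w22c.png

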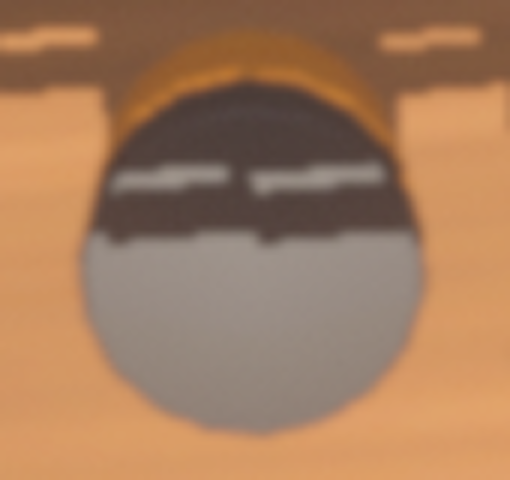

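Request:
play_rows:
  increments:
    - [1,0.5,-5,18,0,0,0]
    - [1,0,-5,18,0,0,0]
    - [1,0,-5,18,0,0,0]
    - [1,0,-5,18,0,0,0]
    - [1,0,0,0,0,0,0]
    - [1,0,0,0,0,0,0]
    - [1,0,0,0,0,0,0]
    - [1,0,0,0,0,0,0]

```text
clock: 41.6
tool_pos: [0.4536, -0.0922, 0.0924]
eef_rot: [-0.672, 0.737, 0.052, -0.051]
contact_force: [-0.2, 0.4, 0.1]
opening: 1.002
```

```bash
python3 q.py; python3 rel.py .4525 -.092 .022
```

```text
41.60 [ 0.4536 -0.0922  0.0924] [-0.6718  0.7371  0.0525 -0.0511] q [-0.1639  0.851   0.4465  2.0473 -0.6448  0.5418 -0.9004] F [-0.1873  0.3546  0.082 ]
shift mm [-0.4684 -9.1298 69.8591] yaw -95.3 tilt z axis [-0.1458  0.0088 -0.9893]
```

Request:
play_rows:
  increments:
    - [1,0,-2.5,18,0,0,0]
    - [1,0,-2.5,18,0,0,0]
    - [1,0,-2,18,0,0,0]
    - [1,0,-2,15,0,0,0]
    - [1,0,0,0,0,0,0]
    - [1,0,0,0,0,0,0]
    - [1,0,0,0,0,0,0]
    - [1,0,0,0,0,0,0]

```text
clock: 42.6
tool_pos: [0.4553, -0.0931, 0.024]
eef_rot: [-0.672, 0.737, 0.05, -0.049]
contact_force: [-0.5, 0.3, -0.0]
opening: 0.999
```

```bash
python3 q.py; python3 rel.py .4525 -.092 .021
```

```text
42.60 [ 0.4553 -0.0931  0.024 ] [-0.6721  0.7372  0.0495 -0.049 ] q [-0.0904  0.9611  0.3193  2.0585 -0.731   0.3817 -0.8359] F [-0.5017  0.2979 -0.0217]
shift mm [-0.8155  2.4365  3.3176] yaw -95.3 tilt z axis [-0.1389  0.0071 -0.9903]
```

Request:
play_rows:
  increments:
    - [1,-0.8,4,2,0,0,0]
    - [0.8,0,0,0,0,0,0]
    - [0.6,0,0,0,0,0,0]
    - [0.4,0,0,0,0,0,0]
    - [0.4,0,0,0,0,0,0]
    - [0.4,0,0,0,0,0,0]
    - [0.4,0,0,0,0,0,0]
    - [0.4,0,0,0,0,0,0]
  grip_force: 20

```text
clock: 43.6
tool_pos: [0.451, -0.0918, 0.0228]
eef_rot: [-0.672, 0.737, 0.049, -0.049]
contact_force: [-0.2, -0.3, 0.5]
opening: 0.565
```

```bash
python3 q.py
```

```text
43.60 [ 0.451  -0.0918  0.0228] [-0.6721  0.7372  0.0493 -0.0489] q [-0.086   0.9599  0.308   2.0718 -0.7372  0.3652 -0.8301] F [-0.2296 -0.3342  0.4915]
```

Request:
play_rows:
  increments:
    - [0.4,0,2,-15,0,0,0]
    - [0.4,0,2,-30,0,0,0]
    - [0.4,0,0,-40,0,0,0]
    - [0.4,0,0,-40,0,0,0]
    - [0.4,0,0,-25,0,0,0]
    - [0.4,0,0,0,0,0,0]
    - [0.4,0,0,0,0,0,0]
    - [0.4,0,0,0,0,0,0]

```text
clock: 44.6
tool_pos: [0.4658, -0.0916, 0.1788]
eef_rot: [-0.672, 0.737, 0.051, -0.049]
contact_force: [0.1, 0.8, -1.5]
opening: 0.558
```

```bash
python3 q.py; python3 plan.py .50 .368 .17 -80.6 .4 cyl 42 keep
```

```text
44.60 [ 0.4658 -0.0916  0.1788] [-0.6716  0.7375  0.0509 -0.0493] q [-0.2529  0.7308  0.5948  1.9669 -0.5335  0.7602 -0.9916] F [ 0.1188  0.775  -1.5255]
clock 44.60 pos [ 0.4658 -0.0916  0.1788] L 477 n 12 yaw+0 turn [ 0.0011  0.0364 -0.2546]
[0.4, -32.3, -14.3, -1.4, 0.0, 0.003, -0.021]
[0.4, -33.8, -12.8, -1.2, 0.0, 0.003, -0.021]
[0.4, -35.2, -11.1, -1.0, 0.0, 0.003, -0.021]
[0.4, -36.5, -9.4, -0.8, 0.0, 0.003, -0.021]
[0.4, -37.8, -7.6, -0.5, 0.0, 0.003, -0.021]
[0.4, -38.9, -5.6, -0.2, 0.0, 0.003, -0.021]
[0.4, -40.0, -3.6, 0.1, 0.0, 0.003, -0.021]
[0.4, -40.9, -1.5, 0.4, 0.0, 0.003, -0.021]
[0.4, -41.7, 0.7, 0.7, 0.0, 0.003, -0.021]
[0.4, -42.4, 3.0, 1.0, 0.0, 0.003, -0.021]
[0.4, -43.0, 5.3, 1.3, 0.0, 0.003, -0.021]
[0.4, -43.5, 7.7, 1.6, 0.0, 0.003, -0.021]
```

Request:
play_rows:
  increments:
    - [0.4,-32,-14,-1,0,0.003,-0.021]
    - [0.4,-34,-13,-1,0,0.003,-0.021]
    - [0.4,-35,-11,-1,0,0.003,-0.021]
    - [0.4,-36,-9,-1,0,0.003,-0.021]
    - [0.4,-38,-8,0,0,0.003,-0.021]
    - [0.4,-39,-6,0,0,0.003,-0.021]
    - [0.4,-40,-4,0,0,0.003,-0.021]
    - [0.4,-41,-1,0,0,0.003,-0.021]

```text
clock: 45.6
tool_pos: [0.5334, 0.2029, 0.1623]
eef_rot: [0.729, -0.68, -0.051, 0.061]
contact_force: [-1.1, 0.2, -1.7]
opening: 0.559
```

```bash
python3 q.py; python3 plan.py .50 .368 .17 -80.6 .4 cyl 42 keep
```

```text
45.60 [0.5334 0.2029 0.1623] [ 0.7287 -0.6801 -0.0512  0.0614] q [-0.7238  0.8624  0.5838  1.6748 -0.5715  0.9534 -1.388 ] F [-1.1275  0.2055 -1.715 ]
clock 45.60 pos [0.5334 0.2029 0.1623] L 169 n 5 yaw+0 turn [ 0.0008  0.015  -0.0932]
[0.4, -32.7, 0.6, -1.8, 0.0, 0.003, -0.019]
[0.4, -33.2, 1.9, -1.6, 0.0, 0.003, -0.019]
[0.4, -33.6, 3.3, -1.3, 0.0, 0.003, -0.019]
[0.4, -34.0, 4.7, -1.1, 0.0, 0.003, -0.019]
[0.4, -34.3, 6.1, -0.9, 0.0, 0.003, -0.019]
```

Request:
play_rows:
  increments:
    - [0.4,-33,1,-2,0,0.003,-0.019]
    - [0.4,-33,2,-2,0,0.003,-0.019]
    - [0.4,-34,3,-1,0,0.003,-0.019]
    - [0.4,-34,5,-1,0,0.003,-0.019]
    - [0.4,-30,5,-1,0,0.003,-0.015]
    - [0.4,0,0,0,0,0,0]
    - [0.4,0,0,0,0,0,0]
    - [0.4,0,0,0,0,0,0]

```text
clock: 46.6
tool_pos: [0.4936, 0.3687, 0.1592]
eef_rot: [0.76, -0.644, -0.052, 0.073]
contact_force: [0.8, 0.3, -1.5]
opening: 0.562
```

```bash
python3 q.py; python3 plan.py .525 .3735 .10 -80.6 .4 lin 35 tilt=-0.14; python3 snap.py wrist w23; python3 - <<'E'
from h import *
from scipy.spatial.transform import Rotation as Ro
from plant import r
s=r.get_state(); R=Ro.from_quat(s["eef_rot"]); G=Ro.from_quat([-.6721,.7372,.0493,-.0489])
up=lambda Q:Q.inv().apply([0,0,1]); print("jar axis now (world)",R.apply(up(G)))
E
```

```text
46.60 [0.4936 0.3687 0.1592] [ 0.7602 -0.6435 -0.0523  0.0728] q [-0.9564  0.9226  0.5748  1.5147 -0.5812  1.0629 -1.5909] F [ 0.8017  0.3313 -1.4648]
clock 46.60 pos [0.4936 0.3687 0.1592] L 67 n 2 yaw+0 turn [ 0.0388 -0.0145  0.0007]
[0.4, -0.2, -20.9, 26.3, 0.019, -0.007, 0.0]
[0.4, -0.0, -20.4, 26.7, 0.019, -0.007, 0.0]
46.65 [0.4938 0.3683 0.1593] [ 0.76   -0.6437 -0.0521  0.0728] [ 0.1366 -0.6015 -1.2972] 0.564
jar axis now (world) [0.0378 0.0153 0.9992]
```

View pics/w23.png

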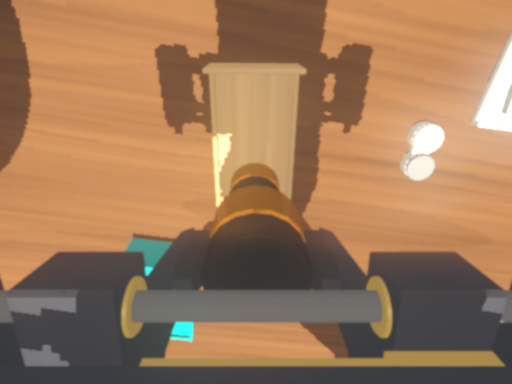

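Request:
play_rows:
  increments:
    - [0.4,0,-20,26,0.019,-0.007,0]
    - [0.4,0,-20,27,0.019,-0.007,0]
    - [0.4,0,0,0,0,0,0]
    - [0.4,0,0,0,0,0,0]
    - [0.4,0,0,0,0,0,0]
    - [0.4,0,0,0,0,0,0]
    - [0.4,0,0,0,0,0,0]
    - [0.4,0,0,0,0,0,0]

```text
clock: 47.65
tool_pos: [0.5272, 0.37, 0.104]
eef_rot: [0.759, -0.647, -0.044, 0.051]
contact_force: [-0.4, -0.4, -1.7]
opening: 0.557
```

```bash
python3 q.py; python3 plan.py .5236 .3737 .045 -80.6 .4 lin 20 tilt=-0.14
```

```text
47.65 [0.5272 0.37   0.104 ] [ 0.7593 -0.6472 -0.044   0.0514] q [-0.9097  1.0031  0.5406  1.4948 -0.6296  0.9584 -1.5484] F [-0.4119 -0.4061 -1.6854]
clock 47.65 pos [0.5272 0.37   0.104 ] L 59 n 3 yaw+0 turn [-0.0046  0.0009 -0.0048]
[0.4, -1.4, -1.7, 19.6, -0.002, 0.0, -0.002]
[0.4, -1.4, -1.7, 19.6, -0.002, 0.0, -0.002]
[0.4, -1.4, -1.7, 19.6, -0.002, 0.0, -0.002]
```

Request:
play_rows:
  increments:
    - [0.4,-1.5,-1.5,20,-0.002,0,-0.002]
    - [0.4,-1.5,-1.5,20,-0.002,0,-0.002]
    - [0.4,-1,-1.5,18,0,0,0]
    - [0.4,0,0,0,0,0,0]
    - [0.4,0,0,0,0,0,0]
    - [0.4,0,0,0,0,0,0]
    - [0.4,0,0,0,0,0,0]
    - [0.4,0,0,0,0,0,0]

```text
clock: 48.65
tool_pos: [0.5227, 0.3736, 0.0412]
eef_rot: [0.761, -0.645, -0.046, 0.053]
contact_force: [0.1, -0.4, -0.3]
opening: 0.561
```

```bash
python3 q.py; python3 plan.py .5236 .3737 .0275 -80.6 .4 lin 6 tilt=-0.14; python3 snap.py wrist w24; python3 - <<'E'
import cv2
im=cv2.imread("pics/w24.png"); cv2.imwrite("pics/w24c.png",cv2.resize(im[0:300,130:390],None,fx=2.4,fy=1.9,interpolation=cv2.INTER_CUBIC))
E
```

```text
48.65 [0.5227 0.3736 0.0412] [ 0.7606 -0.6454 -0.0455  0.0533] q [-0.8973  1.0835  0.4948  1.5105 -0.6737  0.8658 -1.5165] F [ 0.0573 -0.3606 -0.3105]
clock 48.65 pos [0.5227 0.3736 0.0412] L 14 n 3 yaw+0 turn [ 0.0002  0.0006 -0.0004]
[0.4, 0.0, -0.9, 4.5, 0.0, 0.0, -0.0]
[0.4, 0.0, -0.9, 4.5, 0.0, 0.0, -0.0]
[0.4, 0.0, -0.9, 4.5, 0.0, 0.0, -0.0]
48.70 [0.5227 0.3736 0.0413] [ 0.7607 -0.6453 -0.0455  0.0532] [-0.0994  0.1406 -1.1077] 0.556
```

View pics/w24c.png

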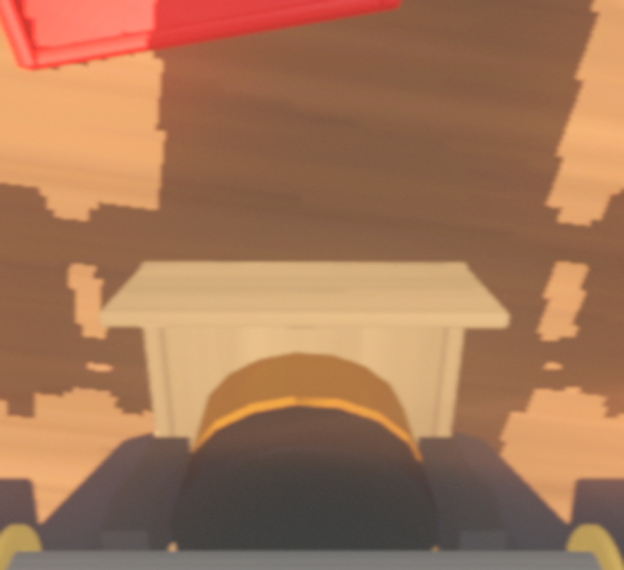

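The new jar is centred between the lane walls with a gap to the back board, so I'm lowering it.

Request:
play_rows:
  increments:
    - [0.4,0,-1,4.5,0,0,0]
    - [0.4,0,-1,4.5,0,0,0]
    - [0.4,0,-1,4.5,0,0,0]
    - [0.4,0,0,0.5,0,0,0]
    - [0.4,0,0,0,0,0,0]
    - [0.4,0,0,0,0,0,0]
    - [0.4,0,0,0,0,0,0]
    - [0.4,0,0,0,0,0,0]

```text
clock: 49.7
tool_pos: [0.5241, 0.3742, 0.0269]
eef_rot: [0.761, -0.645, -0.046, 0.053]
contact_force: [-0.0, 0.0, 1.4]
opening: 0.562
```

```bash
python3 q.py; python3 rel.py .5236 .3737 .0268
```

```text
49.70 [0.5241 0.3742 0.0269] [ 0.7607 -0.6453 -0.0456  0.0527] q [-0.8915  1.1038  0.4847  1.5069 -0.6832  0.8472 -1.5097] F [-0.0355  0.0266  1.3605]
shift mm [0.367  0.5362 0.1854] yaw -80.6 tilt z axis [-0.1374 -0.0214 -0.9903]
```

Request:
play_rows:
  increments:
    - [0.65,0,0,0,0,0,0]
    - [0.8,0,0,0,0,0,0]
    - [0.95,0,0,0,0,0,0]
    - [1,0,0,0,0,0,0]
    - [1,0,3,-20,0,0,0]
    - [1,0,5,-40,0,0,0]
    - [1,0,5,-45,0,0,0]
    - [1,0,40,-40,0.02,0,0]

```text
clock: 50.7
tool_pos: [0.4933, 0.3673, 0.1824]
eef_rot: [0.76, -0.647, -0.038, 0.046]
contact_force: [-0.4, 1.4, 1.2]
opening: 0.998
```

```bash
python3 q.py;  python3 plan.py .40 .33 .24 -80.6 1 lin 40
```

```text
50.70 [0.4933 0.3673 0.1824] [ 0.7605 -0.6466 -0.0382  0.0459] q [-0.9822  0.868   0.5949  1.5644 -0.5825  1.0114 -1.5872] F [-0.444   1.3609  1.1815]
clock 50.70 pos [0.4933 0.3673 0.1824] L 116 n 3 yaw+0 turn [ 0.1194 -0.0011 -0.0026]
[1.0, 7.3, 34.8, -15.2, 0.04, -0.0, -0.001]
[1.0, 7.2, 34.1, -16.5, 0.04, -0.0, -0.001]
[1.0, 7.2, 33.5, -17.9, 0.04, -0.0, -0.001]
```

Request:
play_rows:
  increments:
    - [1,7,30,-15,0.04,0,0]
    - [1,7,30,-16,0.04,0,0]
    - [1,7,25,-16,0.04,0,0]
    - [1,0,0,0,0,0,0]
    - [1,0,0,0,0,0,0]
    - [1,0,0,0,0,0,0]
    - [1,0,0,0,0,0,0]
    - [1,0,0,0,0,0,0]

```text
clock: 51.7
tool_pos: [0.4181, 0.3339, 0.2464]
eef_rot: [0.761, -0.648, 0.002, -0.009]
contact_force: [0.7, 0.0, 0.4]
opening: 1.002
```

```bash
python3 q.py; python3 snap.py wrist w25; python3 snap.py top t25; python3 snap.py side s25
```

```text
51.70 [0.4181 0.3339 0.2464] [ 0.7615 -0.6482  0.0018 -0.0087] q [-1.1574  0.6427  0.6755  1.8705 -0.5499  0.8028 -1.6021] F [0.6648 0.0356 0.3903]
51.75 [0.4181 0.3339 0.2464] [ 0.7615 -0.6482  0.0018 -0.0087] [-0.6167  0.25    0.5316] 0.998
51.80 [0.4179 0.3339 0.2465] [ 0.7615 -0.6481  0.0018 -0.0087] [-0.9561  0.0929  0.2491] 1.004
51.85 [0.4178 0.334  0.2466] [ 0.7615 -0.6481  0.0017 -0.0088] [-0.058   0.1597  0.8485] 0.999
```

View pics/w25.png

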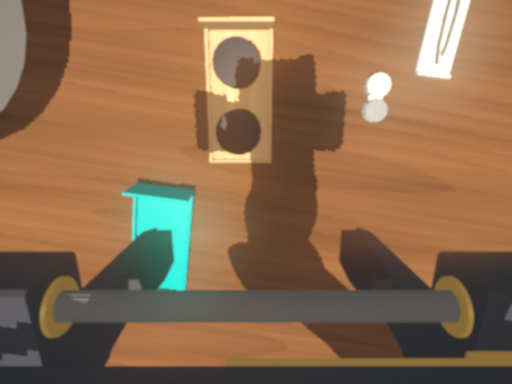

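View pics/t25.png

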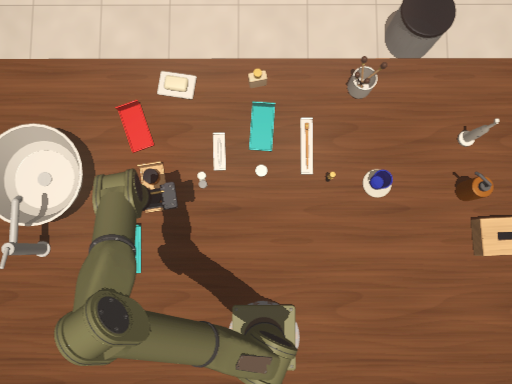

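View pics/s25.png

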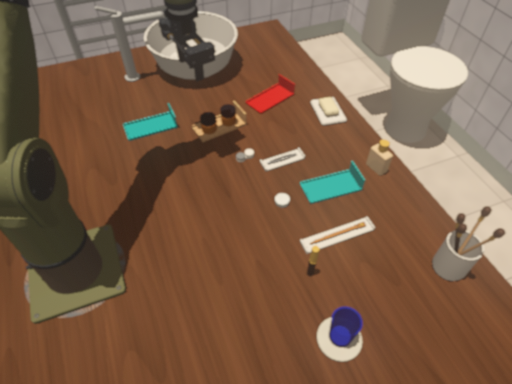

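```bash
python3 - <<'E'
from mw import *
im,c,H,S,V=load("w25")
b=cv2.resize(im[8:170,190:290],None,fx=5,fy=3.5,interpolation=cv2.INTER_CUBIC); cv2.imwrite("pics/w25c.png",b)
im,c,H,S,V=load("t25")
comp(c,(S>90)&(S<150)&(V>180),(328,170,338,180),"mascara",.113)
a=cv2.resize(im[110:180,205:325],None,fx=6,fy=6,interpolation=cv2.INTER_CUBIC); cv2.imwrite("pics/t25c.png",a)
comp(c,(S>85)&(V>90),(301,121,312,171),"stick",.017)
E
python3 chk.py t25
```

```text
mascara rect [ 520.5 -217.9] [12.8 15.9] ang 0.0 circ [ 520.5 -217.9] 17.2
stick rect [ 633. -147.] [ 10.2 155.2] ang 89.3 circ [ 633.1 -147.9] 155.3
coaster [ 505.767  -382.8144] 3.3
rim(incl body) [ 506.1887 -377.0979] 7.6
disc [ 509.3343 -382.3332] 2.2
```

View pics/w25c.png

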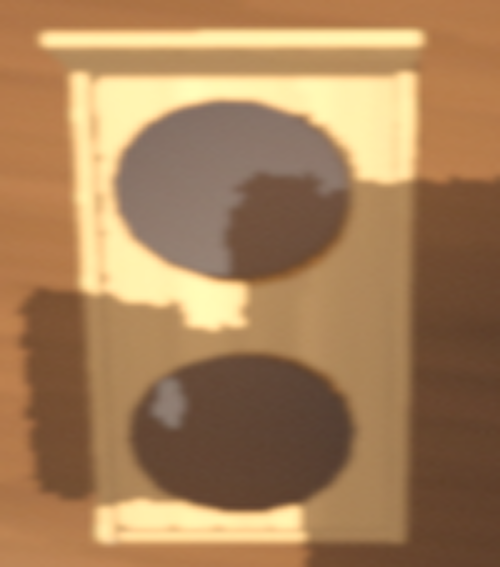

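View pics/t25c.png

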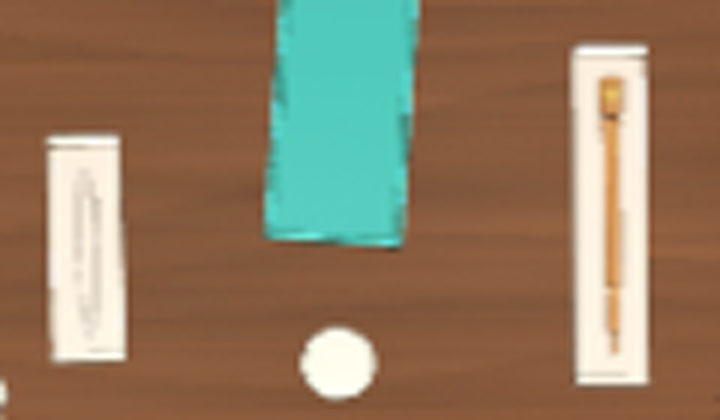

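```bash
python3 - <<'E'
from mw import *
im,c,H,S,V=load("w25")
px=lambda x,y:(190+x/5,8+y/3.5)
for n,(x,y) in {"new/back":(233,189),"old/front":(243,431)}.items():
    J=ray(c,*px(x,y),.056)[:2]*1000; d=J-np.array([489.6,368]); print(n,J,"lane x,y",d@[.9864,.1642],d@[-.1642,.9864])
fl,fr=[ray(c,*px(*p),.008)[:2]*1000 for p in [(97,542),(408,542)]]; bl,br=[ray(c,*px(*p),.045)[:2]*1000 for p in [(40,35),(425,35)]]
print("lane centre here",(fl+fr+bl+br)/4)
from plant import r
print(r.get_state()["clock"]); print(r.finish_job())
E
```

```text
new/back [523.9545 372.8372] lane x,y 34.681586384681005 -0.869612942939257
old/front [455.2437 360.7528] lane x,y -35.07908601721732 -1.5073589605571698
lane centre here [488.75   367.4477]
51.85
the job is handed in; nothing more can be done
None
```

The vanity is in order and I handed the job in at 51.9 s, well under the 134 s limit. I worked in the order asked: tumbler, tweezers, hair stick, old jar to the front, new jar to the back.

**Last checks:**

| Item | Result in the last pictures |
|---|---|
| Old jar | Lane (x, y) = (-35, -1.5) mm, against (-36, 0); upright |
| New jar | Lane (x, y) = (+35, -1) mm, against (+36, 0); upright |
| Hair stick | About 1 mm from the middle of the long rest, parallel to it |
| Tweezers | Between the raised ends of the short rest, centred by eye from above; not measured again after release |
| Tumbler | Upright on the coaster, about 1–4 mm off its centre |
| Mascara | Measured at the same place as at the start |

**Checks that disagreed:** the first tumbler measurements differed by about 10 mm, because the top-view mask had missed part of the rim. At the grasp the arm stopped about 14 mm short of the tumbler, near its inner reach limit, so closing the fingers slid the glass a little before the lift. I corrected for that when placing it. The placed tumbler's position still varies by a few millimetres between views, and my automatic rim fits were unreliable, so I read the rim centre by eye and took the base from a fit in the top view.

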